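# Dispense the brass stud from the push-and-turn carousel

## Task

Get the brass snap stud out of the hardware carousel and into its green tray: turn the wheel by its push-and-turn cap (press the blue cap down while twisting it by its yellow wing) until the brass stud is at the spout with the carousel level, then press the red paddle down to tip the carousel so that the stud slides out, and let the carousel come back level. Turn the wheel only by the cap, never touching the white wheel itself; the other studs stay in the carousel, and leave the bottle, spool and jar around it where they stand.

Things in the scene. Friction and masses are not known exactly. Their poses are not given: they have to be found in the camera images.
- carousel: Fixed hardware carousel on a dark steel plate 310 x 250 mm; two grey posts (142 mm high, at y = +-112 mm) carry a tipping cradle. Origin on the table below the wheel's axis. Its -x axis points along the spout: a 46 mm gap in the round grey rim (181 mm across, top 149 mm above the table), with a chute to 116 mm from the axis. Tipping axis: along y, 125 mm up, through the wheel's axis.
- wheel: White wheel, 167 mm across, six equal open compartments with a floor, vanes 20 mm high. Origin on its axis, on the floor, 125 mm up; compartment centres at 0, 60, .. 300 degrees from its x axis. Turns either way endlessly, stays where left (friction 0.06 N m). Its six hub lugs are caught by two lugs in the pressed cap, after up to 40 degrees of free play. Do not touch it.
- cap_top (a point): Centre of the top face of the round blue cap (78 mm across) on the wheel's axis, 164 mm up with the cap up. On it, centred here, stands a yellow wing: a bar 70 mm long along this point's x axis, 12 mm thick, 18 mm high. Cap up: spins freely, wheel stays. Pressed 5 mm or more: turns the wheel. It can be let up, turned back freely and pressed again.
- cap (a joint): How far the cap is pressed down, in m: 0 up, 0.008 fully down. Spring: 5 N to start, 8 N fully down; it springs up when released.
- cradle (a joint): Tipping angle of the cradle (rim, wheel and cap together) in rad: 0 level, 0.6 fully tipped towards the spout (end stop). Springs back to level when released. At 0.45 rad or more a stud at the spout slides out within about a second.
- paddle (a point): Centre of the top of the red paddle, a square pad 38 x 38 mm on the cradle, 145 mm from the wheel's axis towards the spout and 70 mm aside (carousel's -y side), 155 mm up when level. Pushed straight down 87 mm it tips the cradle fully; takes 5 to 10 N. On the way it moves less than 15 mm sideways and its face tilts with the cradle.
- tray (a point): Centre of the floor of the green tray fixed below the spout, 16 mm above the table; inside 102 mm (carousel's x) by 96 mm (y), walls 28 mm high above the floor.
- stud_brass_c (a point): Centre of the brass (golden) snap stud, a domed disc 20 mm across and 8 mm high, lying in one of the compartments, about 57 mm from the wheel's axis; loose. Slides easily. This is the one wanted.
- stud_steel_c (a point): Centre of the steel (silvery) snap stud, a domed disc 20 mm across and 8 mm high, lying in one of the compartments, about 57 mm from the wheel's axis; loose. Slides easily. Must stay in the carousel.
- stud_black_c (a point): Centre of the black snap stud, a domed disc 20 mm across and 8 mm high, lying in one of the compartments, about 57 mm from the wheel's axis; loose. Slides easily. Must stay in the carousel.
- stud_red_c (a point): Centre of the red snap stud, a domed disc 20 mm across and 8 mm high, lying in one of the compartments, about 57 mm from the wheel's axis; loose. Slides easily. Must stay in the carousel.
- cement_c (a point): Centre of an amber glass bottle standing on the table, 56 mm across and 165 mm high. Leave it alone.
- spool_c (a point): Centre of a red thread spool standing on the table, 52 mm across, 70 mm high. Leave it alone.
- polish_c (a point): Centre of a glass jar with a metal lid standing on the table, 68 mm across, 75 mm high. Leave it alone.

How it is judged:
By the outcome, as a careful person would: the job done as asked, in the order asked, and still so for the second after the job is handed in, with the robot touching nothing.
It also fails if it takes over 64 s, if anything falls off the work surface, if the arm or the gripper's body presses on something with over 40 N, if the wrist force passes 120 N, or if a joint passes its speed limit or range.

## Robot

A 6-joint arm with a two-finger parallel gripper is mounted at the origin on the work surface. World frame = base frame: x ahead of the robot, y to its left, z up, the work surface at z = 0. Lengths are in m, angles in rad, forces in N, time in s.
With the tool pointing down it reaches from about 0.325 to 0.775 m from the base axis. Payload 5.5 kg.
Tool frame: the origin (TCP) lies at the very end of the fingers, on their centre line; the grasp point (between the pads) lies 19 mm behind it; z points along the fingers, x is the direction in which the jaws open and shut, and the axes are right-handed (so a half turn about z gives the same grasp; the last joint's range is limited). The gripper opens to 85 mm and grips with 20 to 120 N. Pads are 22 mm wide; open, the fingers measure 114 mm over their backs; the gripper's body (76 mm by 85 mm) begins 54 mm behind the grasp point. The pads swing forward as they close: fully open they stand 13 mm farther back than shut.
Start: joints at [1.289, 0.091, 1.231, -0, 1.82, -0.057], TCP at [0.134, 0.585, 0.205] pointing down, gripper open.
Joint ranges: [-2.87, 2.87], [-0.86, 2.18], [0.17, 2.46], [-1.51, 4.65], [0.06, 2.69], [-2.65, 2.65]. Speed limits (rad/s): [2.57, 2.57, 3.01, 3.14, 3.14, 3.14].

## Interface

Orientations are given as a unit quaternion [x, y, z, w].
In Python, from bench import robot gives the robot as it stands. The module is installed in compiled form; this text tells all that it offers.
- The arm moves only by the shell command python3 -m handwheel 'ROWS' [FORCE]. ROWS is JSON, a list of rows, each a list of 3 entries, a list of its own where there are three numbers: the shift along the tool's x, y, z in mm, then the turn about the tool's z in rad, then the opening, from 0 (shut) to 1 (fully open). In form: [[[dx, dy, dz], turn, fingers], ...]. A call has exactly 8 rows; each row shifts and turns the pose as measured when the row begins, along the tool's axes as they then stand; what a row does not reach is not made up. A row lasts 1/10 s, in which the tool goes at most 50 mm and 8.59 degrees, less where a joint would pass 70% of its speed; a pose out of reach is approached as far as the arm can. A call with a gripper value outside its range is refused whole. The fingers move at their own pace and stop on an object; FORCE is the grip in N (left out, the last holds). Time passes only in rows, so rows that do not move let the fingers close, or fill a call up. It gives the time, the measured TCP pose, the force and the opening at its end, in the units of the state.
- robot.sense(): the state, without advancing time (a new reading comes with each control period).
- robot.snapshot(name): name is "scene" or "side" or "wrist"; returns the picture (420x560x3 uint8, red, green, blue); there is no depth.
- robot.calibration(name): a dict with "K" (3x3 intrinsics, pixels), "rvec" (rotation vector, rad) and "tvec" (3), from world to camera coordinates, as OpenCV has them; the wrist camera has in their place "hand_eye" (4x4, takes a point from camera to tool coordinates, whose origin is the TCP and whose axes are the tool frame's). Camera axes: x right, y down, z forward; pixel columns grow to the right and rows downward; lengths in m; the calibration is good to about 2 mm. A picture is of the moment at which its call begins: read the wrist's pose just before it. calibration takes no time and is no camera call.
- robot.close_job(): hands the job in, once; it reports no verdict.
Trained networks look in the newest picture that a camera, given by its name, has taken for a name from the list of things; names that differ only in an ending like _2 or _b are one class to them, and where a whole thing is asked for, a point or a joint stands for the part that bears it (a point fixed in the world has none). Each returns a list of dicts, best first, with "p" (0 to 1); they miss things now and then, are a little off and sometimes report something else, mostly with a low value. They report only what shows in the picture. A call takes as long as a camera call.
- robot.trace(camera, query): "mask" (420x560 bool, what is visible of it) and "rect" ([left, top, right, bottom] in pixels, round what is visible of it).
The state is a dict: "clock": time; "qpos": joint angles; "dq": joint speeds; "joint_torque": joint torques, N m; "position": TCP position; "tool_rot": TCP orientation; "ft_force": force on the tool from outside, world axes, zero at the start; "moment": the same for the moment, N m; "gripper_width": opening from 0.0 (shut) to 1.0 (fully open).
Only numpy, scipy, OpenCV 4.12 (cv2) and the standard library are available. Lean on these libraries where they do the work, as an engineer would, in place of code of your own. Each camera call takes 0.05 s, during which the arm holds its last target.

## Working session

There is one attempt and no reset: what is moved stays moved. The work goes in short steps, Python scripts to look and compute and a shell command to move; the robot and the scene stay as the last step left them, time stands still between calls to the robot, and variables do not carry over. Pictures are saved under pics/ and viewed, and the job is handed in when it is done.

```bash
ls; mkdir -p pics; python3 - <<'E'
from bench import robot
import cv2
for n in ("scene","side","wrist"):
    im=robot.snapshot(n); cv2.imwrite(f"pics/a_{n}.png",im[:,:,::-1])
    print(n,robot.calibration(n))
print(robot.sense())
E
```

```text
pics
scene {'K': array([[544.03046623,   0.        , 282.00046542],
       [  0.        , 544.03046623, 205.66377107],
       [  0.        ,   0.        ,   1.        ]]), 'rvec': array([ 2.01423956,  0.83274845, -0.42286581]), 'tvec': array([-0.47387752, -0.0729158 ,  1.16753876])}
side {'K': array([[417.46192186,   0.        , 270.91846334],
       [  0.        , 417.46192186, 202.26239575],
       [  0.        ,   0.        ,   1.        ]]), 'rvec': array([ 2.45438839, -0.4364159 ,  0.15295404]), 'tvec': array([-0.50801617,  0.2994495 ,  0.57546015])}
wrist {'K': array([[298.71345449,   0.        , 277.53147333],
       [  0.        , 298.71345449, 202.85214526],
       [  0.        ,   0.        ,   1.        ]]), 'hand_eye': array([[ 9.99999701e-01,  7.71799666e-04, -4.87601600e-05,
         7.69609126e-04],
       [-7.15312750e-04,  9.47089135e-01,  3.20969872e-01,
        -8.26609998e-02],
       [ 2.93904658e-04, -3.20969741e-01,  9.47089404e-01,
        -1.68366483e-01],
       [ 0.00000000e+00,  0.00000000e+00,  0.00000000e+00,
         1.00000000e+00]])}
{'clock': 0.15, 'qpos': array([ 1.28927822e+00,  9.17510616e-02,  1.23161853e+00, -1.63130569e-06,
        1.81978976e+00, -5.67397284e-02]), 'dq': array([-6.90110784e-05, -3.36315021e-03, -3.54725844e-03,  1.34342137e-03,
        5.73301206e-04,  7.15951435e-04]), 'joint_torque': array([ 1.52310160e-03, -4.59375465e+01, -4.18522954e+01, -5.94125299e-05,
        9.65609303e-03,  1.45795815e-05]), 'position': array([0.13369069, 0.58466156, 0.2045664 ]), 'tool_rot': array([ 7.81949474e-01,  6.23341325e-01, -6.38790360e-04,  4.53418836e-04]), 'ft_force': array([-0.30814522,  0.4618592 ,  0.08532627]), 'moment': array([ 0.00982907, -0.05271828,  0.07764658]), 'gripper_width': 0.999323290596317}
```

View pics/a_scene.png

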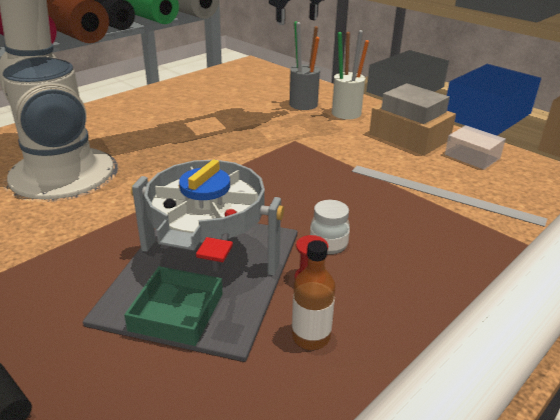

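View pics/a_side.png

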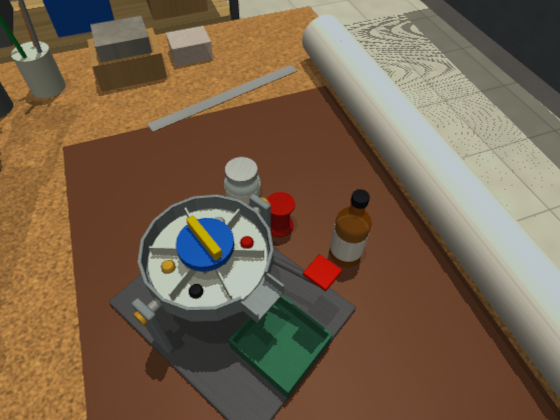

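View pics/a_wrist.png

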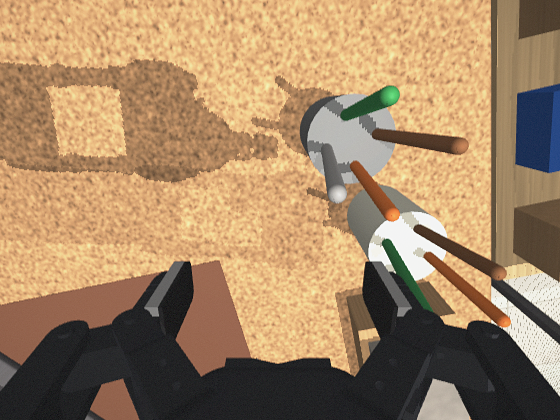

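The side view shows the carousel: cap at about (205,243), brass stud at (168,266), black (196,291), red (247,242), spout at about (262,298) and paddle (323,272). The bottle is close to the paddle. Next I'll measure these.

```bash
cat > h.py <<'E'
from bench import robot
import numpy as np, cv2
from scipy.spatial.transform import Rotation as R
def cam(n, st=None):
    c=robot.calibration(n); K=c["K"]
    if "rvec" in c:
        Rm=cv2.Rodrigues(c["rvec"])[0]; t=c["tvec"]
        return K,Rm,t
    H=c["hand_eye"]; T=np.eye(4); T[:3,:3]=R.from_quat(st["tool_rot"]).as_matrix(); T[:3,3]=st["position"]
    W=np.linalg.inv(T@H); return K,W[:3,:3],W[:3,3]
def onz(C,uv,z):
    K,Rm,t=C; o=-Rm.T@t; d=Rm.T@np.linalg.inv(K)@np.array([uv[0],uv[1],1.])
    return o+d*(z-o[2])/d[2]
def proj(C,p):
    K,Rm,t=C; q=K@(Rm@np.asarray(p)+t); return q[:2]/q[2]
def cen(m):
    ys,xs=np.nonzero(m); return xs.mean(),ys.mean()
E
python3 - <<'E'
from h import *
Z=dict(paddle=.155,tray=.03,stud_brass_c=.129,stud_steel_c=.129,stud_black_c=.129,stud_red_c=.129,cap_top=.164,cement_c=.08,spool_c=.035,polish_c=.037,wheel=.13)
np.set_printoptions(precision=4,suppress=True)
for n in ("side","scene"):
    robot.snapshot(n); C=cam(n)
    for k,z in Z.items():
        for d in robot.trace(n,k)[:2]:
            if d["p"]<.3: continue
            c=cen(d["mask"]); print(n,k,round(d["p"],2),np.round(c),np.round(d["rect"]),d["mask"].sum(),onz(C,c,z))
E
```

```text
side paddle 0.58 [217. 261.] [136. 193. 345. 323.] 15121 [0.4648 0.0012 0.155 ]
side tray 0.81 [231. 305.] [112. 192. 359. 418.] 33300 [ 0.4726 -0.0088  0.03  ]
side stud_brass_c 0.67 [280. 214.] [267. 189. 292. 234.] 993 [0.579  0.0616 0.129 ]
side stud_brass_c 0.52 [167. 266.] [162. 261. 172. 273.] 127 [0.3998 0.0315 0.129 ]
side stud_steel_c 0.7 [241. 179.] [223. 157. 261. 205.] 1303 [0.5445 0.1473 0.129 ]
side stud_black_c 0.56 [195. 291.] [190. 286. 201. 296.] 132 [ 0.4269 -0.0171  0.129 ]
side stud_black_c 0.49 [204. 244.] [174. 214. 230. 274.] 2508 [0.4569 0.0489 0.129 ]
side cap_top 0.91 [204. 244.] [175. 218. 235. 275.] 2535 [0.4555 0.0273 0.164 ]
side cement_c 0.71 [351. 231.] [330. 191. 369. 268.] 2146 [0.6869 0.0242 0.08  ]
side cement_c 0.68 [246. 243.] [243. 236. 256. 249.] 164 [0.5216 0.0608 0.08  ]
side spool_c 0.82 [280. 214.] [268. 194. 295. 239.] 961 [0.6053 0.1244 0.035 ]
side polish_c 0.97 [241. 179.] [224. 154. 260. 206.] 1313 [0.5636 0.2244 0.037 ]
side wheel 0.84 [209. 264.] [147. 209. 270. 307.] 6054 [0.4549 0.0147 0.13  ]
scene paddle 0.68 [205. 206.] [144. 
[... 170 characters left out ...]
 363.] 27165 [ 0.4748 -0.0002  0.03  ]
scene stud_steel_c 0.74 [205. 205.] [144. 160. 269. 274.] 9044 [0.4752 0.0183 0.129 ]
scene stud_black_c 0.74 [306. 250.] [297. 235. 328. 278.] 396 [0.6578 0.0465 0.129 ]
scene stud_black_c 0.43 [170. 203.] [164. 201. 175. 211.] 103 [ 0.432  -0.0162  0.129 ]
scene cap_top 0.68 [205. 181.] [180. 155. 232. 200.] 1558 [0.4669 0.0282 0.164 ]
scene cement_c 0.7 [314. 300.] [291. 240. 336. 350.] 3492 [0.6978 0.0218 0.08  ]
scene spool_c 0.68 [305. 250.] [295. 233. 326. 278.] 402 [0.5787 0.1395 0.035 ]
scene polish_c 0.73 [332. 224.] [309. 202. 350. 254.] 1612 [0.5631 0.2259 0.037 ]
scene wheel 0.74 [203. 204.] [158. 174. 259. 229.] 2691 [0.4709 0.0187 0.13  ]
```

```bash
python3 - <<'E'
from h import *
np.set_printoptions(precision=4,suppress=True)
def comps(n,lo,hi,mina):
    im=cv2.imread(f"pics/a_{n}.png"); h=cv2.cvtColor(im,cv2.COLOR_BGR2HSV)
    m=cv2.inRange(h,np.array(lo),np.array(hi)); 
    nn,l,s,c=cv2.connectedComponentsWithStats(m)
    return [(c[i],s[i],l==i) for i in range(1,nn) if s[i][4]>=mina]
for n in("side","scene"):
    C=cam(n)
    for nm,lo,hi,z in (("red",(0,200,120),(6,255,255),.155),("blue",(105,150,60),(125,255,255),.164),("yel",(20,160,100),(32,255,255),.182),("green",(60,60,20),(85,255,255),.04)):
        for c,s,l in comps(n,lo,hi,25):
            print(n,nm,c,s,onz(C,c,z))
            if nm in("yel",) :
                r=cv2.minAreaRect(np.argwhere(l)[:,::-1].astype(np.float32)); print('  ',r)
E
```

```text
side red [281.0649 202.9635] [267 192  28  23 493] [0.5796 0.062  0.155 ]
side red [246.4203 240.5072] [241 237  11   8  69] [0.5117 0.0179 0.155 ]
side red [322.1946 271.2612] [303 254  39  35 735] [ 0.5896 -0.0609  0.155 ]
side blue [76.9765 14.4247] [  43    0   71   37 1827] [0.3438 0.6955 0.164 ]
side blue [204.5802 245.52  ] [ 176  218   58   53 1846] [0.4555 0.024  0.164 ]
side yel [203.1854 234.8878] [187 216  34  39 410] [0.4571 0.0289 0.182 ]
   ((202.99998474121094, 234.50001525878906), (46.071258544921875, 9.05807876586914), 51.34019470214844)
side yel [167.8473 266.0916] [162 260  13  13 131] [ 0.4044 -0.0008  0.182 ]
   ((168.0, 266.0), (12.0, 12.0), 90.0)
side yel [139.4872 317.0513] [134 311  12  13  78] [ 0.3606 -0.0547  0.182 ]
   ((139.75, 317.2500305175781), (14.142135620117188, 4.949747562408447), 45.0)
side green [10.6878 35.3303] [  0  14  26  44 221] [0.1493 0.8995 0.04  ]
side green [281.0102 344.2365] [ 228  295  105  103 5671] [ 0.5215 -0.0955  0.04  ]
scene red [214.1988 248.6879] [197 238  35  23 503] [ 0.5953 -0.0619  0.155 ]
scene blue [491.8894  97.7977] [ 448   65   92   70 4547] [0.6109 0.6758 0.164 ]
scene blue [205.7993 185.9523] [180 168  50  32 922] [0.4777 0.0203 0.164 ]
scene yel [203.4217 173.8627] [189 159  30  30 415] [0.4721 0.0216 0.182 ]
   ((203.3536376953125, 173.8170623779297), (11.713031768798828, 37.63787841796875), 51.34019088745117)
scene green [154.0935   9.8067] [124   0  55  24 802] [-0.8981  0.8625  0.04  ]
scene green [295.5962  38.4231] [294  21   4  38  52] [-0.2473  0.9997  0.04  ]
scene green [340.035  53.34 ] [337  32   6  47 200] [-0.0368  0.9857  0.04  ]
scene green [174.3473 305.2799] [ 125  266   97   80 5284] [ 0.5389 -0.0955  0.04  ]
```

```bash
python3 - <<'E'
import cv2
im=cv2.imread("pics/a_side.png")[170:360,100:360]; cv2.imwrite("pics/b_side.png",cv2.resize(im,None,fx=3,fy=3,interpolation=2))
im=cv2.imread("pics/a_scene.png")[140:360,80:340]; cv2.imwrite("pics/b_scene.png",cv2.resize(im,None,fx=2.7,fy=2.7,interpolation=2))
E
```

```text
(no output)
```

View pics/b_side.png

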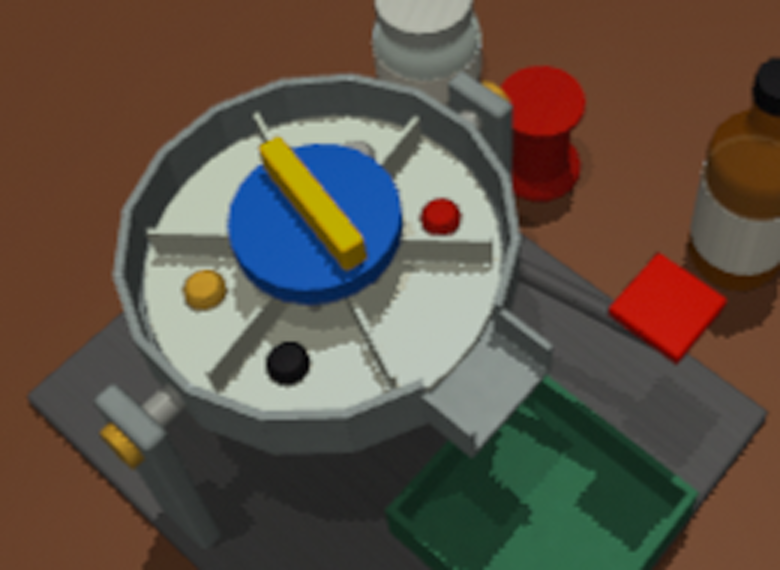

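View pics/b_scene.png

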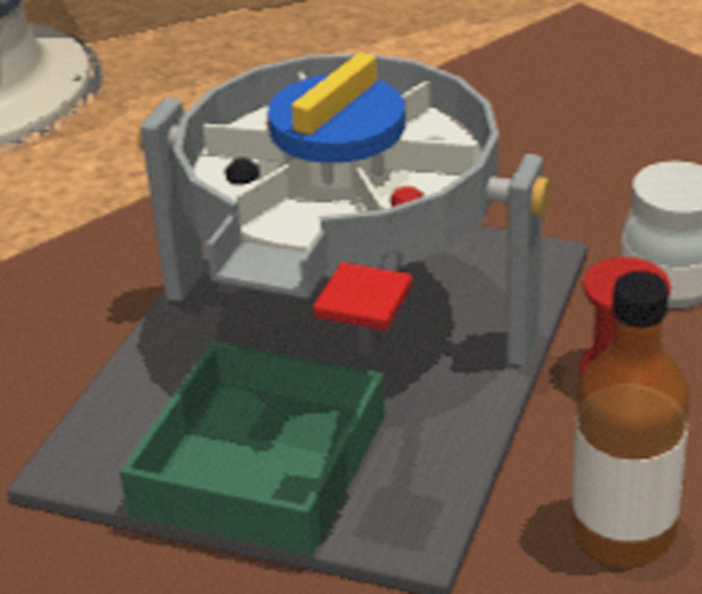

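```bash
python3 - <<'E'
from h import *
from scipy.optimize import least_squares
np.set_printoptions(precision=4,suppress=True)
S=lambda l:np.array(l)/3+[100,170]
Q=lambda l:np.array(l)/2.7+[80,140]
pad={"side":S([(660,254),(726,299),(677,360),(610,308)]),"scene":Q([(346,265),(412,270),(386,320),(316,305)])}
wing={"side":S([(262,143),(280,138),(364,236),(343,250)]),"scene":Q([(357,57),(377,57),(313,112),(292,108)])}
tray={"side":S([(546,378),(697,490)]),"scene":Q([(384,372),(312,512)])} 
# carousel axes: -x to spout. paddle corner set matched by nearest
CC={n:cam(n) for n in("side","scene")}
def rot(a):return np.array([[np.cos(a),-np.sin(a)],[np.sin(a),np.cos(a)]])
def res(p,full=False):
    x,y,a,w=p[:4]; off={"side":p[4:6],"scene":p[6:8]}; out=[]
    for n in CC:
        for obs,ctr,h,ang,z in ((pad[n],np.array([x,y])+rot(a)@[-.145,-.070],(.019,.019),a,.155),(wing[n],np.array([x,y]),(.035,.006),w,.182)):
            cs=np.array([proj(CC[n],[*(ctr+rot(ang)@[sx*h[0],sy*h[1]]),z])+off[n] for sx in(-1,1) for sy in(-1,1)])
            for o in obs:
                d=cs-o; out+=list(d[np.argmin((d**2).sum(1))])
    return np.array(out+list(p[4:]*.3))
best=None
d=np.array([.59-.465,-.061-.027]); a0=np.arctan2(d[1],d[0])-np.arctan2(-.07,-.145)
for w0 in np.arange(0,np.pi,.3):
    r=least_squares(res,[.465,.025,a0,w0,0,0,0,0],loss="soft_l1",x_scale=[.01,.01,.1,.1,1,1,1,1])
    if best is None or r.cost<best.cost: best=r
print(best.x,best.cost); print(res(best.x).reshape(-1,2))
x,y,a,w=best.x[:4]
print("yaw deg",np.degrees(a),"wing",np.degrees(w),"paddle",np.array([x,y])+rot(a)@[-.145,-.07])
spd=np.degrees(a)+180; print("spout dir",spd)
for k,uv in (("brass",(167.8,265.5)),("black",(195.5,290.5)),("red",(246.4,241.5)),("steel",(220,219.5))):
    P=onz(CC["side"],np.array(uv)+-best.x[4:6],.130)
    v=P[:2]-[x,y]; print(k,P,np.hypot(*v),(np.degrees(np.arctan2(v[1],v[0]))-spd+180)%360-180)
for n in CC:
    im=cv2.imread(f"pics/a_{n}.png"); off=best.x[4:6] if n=="side" else best.x[6:8]
    for r_,z in ((.0905,.149),(.039,.164),(.0835,.125)):
        pts=[proj(CC[n],[x+r_*np.cos(t),y+r_*np.sin(t),z])+off for t in np.linspace(0,6.28,60)]
        cv2.polylines(im,[np.round(np.array(pts)*8).astype(int)],True,(255,0,255),1,cv2.LINE_AA,3)
    c=(170,360,100,360) if n=="side" else (140,360,80,340)
    cv2.imwrite(f"pics/c_{n}.png",cv2.resize(im[c[0]:c[1],c[2]:c[3]],None,fx=2.7,fy=2.7,interpolation=2))
E
```

```text
[ 0.4561  0.0369  2.0842  1.8949  2.9384  3.3479 -0.1299  3.5139] 11.869610656640894
[[-0.626  -1.2039]
 [ 0.6727  0.0054]
 [-0.0638 -0.1518]
 [-1.3191 -0.1062]
 [-1.4366  1.3828]
 [ 0.1455 -1.4245]
 [ 1.3811  0.2744]
 [ 0.5795  0.6593]
 [-1.6699 -1.2163]
 [ 0.7474  1.7337]
 [ 0.5511  0.3355]
 [-1.4626  0.688 ]
 [ 1.1633 -1.4052]
 [ 0.3172  0.2885]
 [-0.7549 -0.1557]
 [ 0.1576 -0.5849]
 [ 0.8815  1.0044]
 [-0.039   1.0542]]
yaw deg 119.41794026635898 wing 108.56774528887274 paddle [ 0.5883 -0.055 ]
spout dir 299.417940266359
brass [0.3983 0.0385 0.13  ] 0.05786126542181615 -120.98189629603942
black [ 0.4253 -0.0117  0.13  ] 0.05756858005158671 -61.76314761775399
red [0.5128 0.0386 0.13  ] 0.056721310209161074 62.20252459498323
steel [0.4876 0.0894 0.13  ] 0.061208836548095794 119.60478539095106
```

View pics/c_side.png

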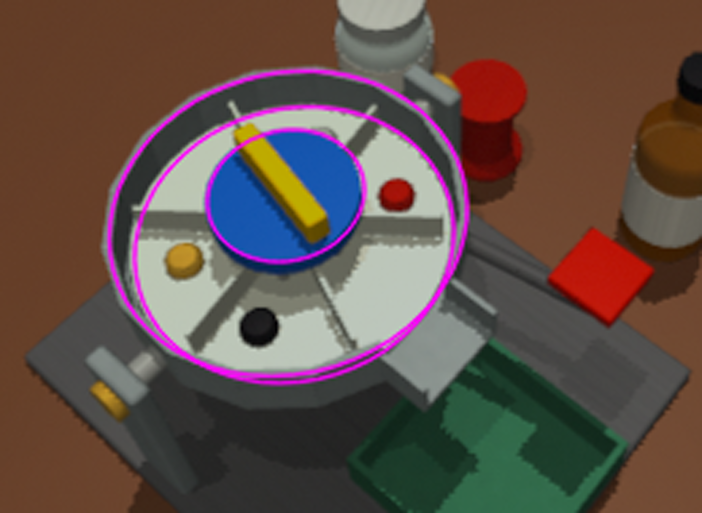

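View pics/c_scene.png

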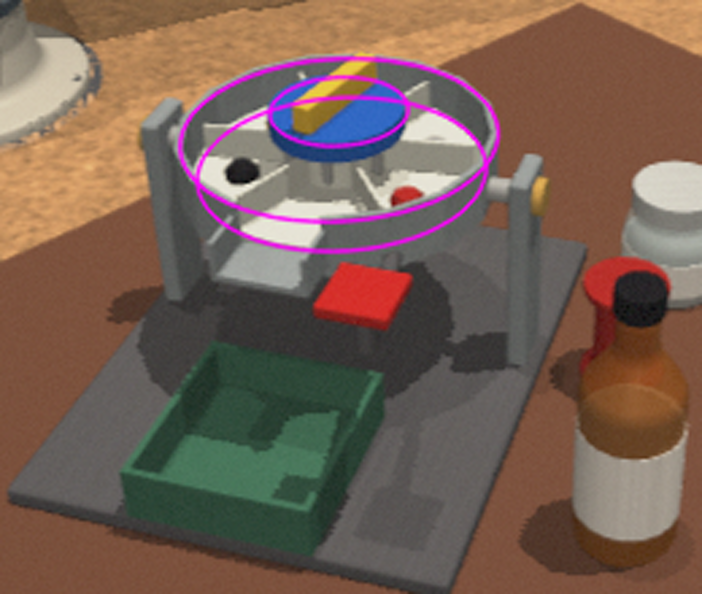

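```bash
cat >> h.py <<'E'
def yaw(st):
    M=R.from_quat(st["tool_rot"]).as_matrix(); return np.arctan2(M[1,0],M[0,0])
def plan(target,yawt,n,z=None):
    """print per-row suggestions"""
    st=robot.sense(); p=st["position"].copy(); ps=yaw(st)
    tot=(yawt-ps+np.pi)%(2*np.pi)-np.pi
    d=np.array(target)-p
    print("pos",p.round(4),"yaw",np.degrees(ps).round(1),"d",d.round(4),"turn",round(-tot,3),"clock",st["clock"])
    for i in range(n):
        c,s=np.cos(ps),np.sin(ps); dd=d/n*1000
        print([[round(dd[0]*c+dd[1]*s,1),round(dd[0]*s-dd[1]*c,1),round(-dd[2],1)],round(-tot/n,3)])
        ps+=tot/n
E
python3 -c "
from h import *
plan([.456,.037,.28],np.radians(18.6),16)"
```

```text
pos [0.1338 0.5849 0.2055] yaw 77.1 d [ 0.3222 -0.5479  0.0745] turn 1.021 clock 1.35
[[np.float64(-28.9), np.float64(27.3), np.float64(-4.7)], np.float64(0.064)]
[[np.float64(-27.1), np.float64(29.1), np.float64(-4.7)], np.float64(0.064)]
[[np.float64(-25.2), np.float64(30.7), np.float64(-4.7)], np.float64(0.064)]
[[np.float64(-23.2), np.float64(32.3), np.float64(-4.7)], np.float64(0.064)]
[[np.float64(-21.1), np.float64(33.7), np.float64(-4.7)], np.float64(0.064)]
[[np.float64(-18.9), np.float64(35.0), np.float64(-4.7)], np.float64(0.064)]
[[np.float64(-16.6), np.float64(36.1), np.float64(-4.7)], np.float64(0.064)]
[[np.float64(-14.3), np.float64(37.1), np.float64(-4.7)], np.float64(0.064)]
[[np.float64(-11.9), np.float64(37.9), np.float64(-4.7)], np.float64(0.064)]
[[np.float64(-9.4), np.float64(38.6), np.float64(-4.7)], np.float64(0.064)]
[[np.float64(-7.0), np.float64(39.1), np.float64(-4.7)], np.float64(0.064)]
[[np.float64(-4.4), np.float64(39.5), np.float64(-4.7)], np.float64(0.064)]
[[np.float64(-1.9), np.float64(39.7), np.float64(-4.7)], np.float64(0.064)]
[[np.float64(0.6), np.float64(39.7), np.float64(-4.7)], np.float64(0.064)]
[[np.float64(3.1), np.float64(39.6), np.float64(-4.7)], np.float64(0.064)]
[[np.float64(5.7), np.float64(39.3), np.float64(-4.7)], np.float64(0.064)]
```

```bash
python3 -m handwheel '[[[-29,27,-12],0.064,1],[[-27,29,-12],0.064,1],[[-25,31,-12],0.064,1],[[-23,32,-10],0.064,1],[[-21,34,-10],0.064,1],[[-19,35,-6],0.064,1],[[-17,36,-5],0.064,1],[[-14,37,-5],0.064,1]]'
python3 -m handwheel '[[[-12,38,0],0.064,1],[[-9,39,0],0.064,1],[[-7,39,0],0.064,1],[[-4,39,0],0.064,1],[[-2,40,0],0.064,1],[[1,40,0],0.064,1],[[3,40,0],0.064,1],[[6,39,0],0.064,1]]'
python3 -c "
from h import *
plan([.456,.037,.28],np.radians(18.6),4)"
```

```text
clock: 2.15
position: [0.2951, 0.3032, 0.2772]
tool_rot: [0.917, 0.4, -0.001, 0.002]
ft_force: [1.0, 0.5, 0.4]
gripper_width: 1.002
clock: 2.95
position: [0.4557, 0.0134, 0.2822]
tool_rot: [0.99, 0.144, 0.004, 0.001]
ft_force: [0.9, 0.3, -0.4]
gripper_width: 1.002
pos [0.4557 0.0134 0.2822] yaw 16.6 d [ 0.0003  0.0236 -0.0022] turn -0.035 clock 2.95
[[np.float64(1.8), np.float64(-5.6), np.float64(0.6)], np.float64(-0.009)]
[[np.float64(1.8), np.float64(-5.6), np.float64(0.6)], np.float64(-0.009)]
[[np.float64(1.9), np.float64(-5.6), np.float64(0.6)], np.float64(-0.009)]
[[np.float64(1.9), np.float64(-5.6), np.float64(0.6)], np.float64(-0.009)]
```

```bash
python3 -m handwheel '[[[2,-6,0.5],-0.009,1],[[2,-6,0.5],-0.009,1],[[2,-6,0.5],-0.009,1],[[2,-6,0.5],-0.009,1],[[0,0,0],0,1],[[0,0,0],0,1],[[0,0,0],0,1],[[0,0,0],0,1]]'
python3 - <<'E'
from h import *
st=robot.sense(); im=robot.snapshot("wrist")[:,:,::-1].copy(); cv2.imwrite("pics/d_raw.png",im)
C=cam("wrist",st); print(st["position"],np.degrees(yaw(st)))
h=cv2.cvtColor(im,cv2.COLOR_BGR2HSV)
for nm,lo,hi,z in (("blue",(105,150,60),(125,255,255),.164),("yel",(20,160,100),(32,255,255),.182),("red",(0,200,120),(6,255,255),.155)):
    m=cv2.inRange(h,lo,hi); nn,l,s,c=cv2.connectedComponentsWithStats(m)
    for i in range(1,nn):
        if s[i][4]>60:
            print(nm,c[i],s[i],onz(C,c[i],z))
            if nm=="blue" and s[i][4]>1000:
                cn=cv2.findContours((l==i).astype(np.uint8),0,1)[0][0]; e=cv2.fitEllipse(cv2.convexHull(cn)); print("ell",e,onz(C,e[0],.164))
            if nm=="yel": print(cv2.boxPoints(cv2.minAreaRect(np.argwhere(l==i)[:,::-1].astype(np.float32))))
x,y=.4561,.0369
for r_,z in ((.0905,.149),(.039,.164),(.0835,.125)):
    pts=[proj(C,[x+r_*np.cos(t),y+r_*np.sin(t),z]) for t in np.linspace(0,6.28,60)]
    cv2.polylines(im,[np.round(np.array(pts)*8).astype(int)],True,(255,0,255),1,cv2.LINE_AA,3)
cv2.imwrite("pics/d.png",im)
E
```

```text
clock: 3.75
position: [0.4562, 0.0402, 0.2801]
tool_rot: [0.987, 0.163, 0.005, 0.001]
ft_force: [0.4, -0.5, 0.4]
gripper_width: 0.998
[0.45617207 0.04019998 0.28009552] 18.791399710303317
blue [275.64659759 193.69896388] [ 238  157   77   74 3571] [0.45702691 0.03622918 0.164     ]
ell ((275.8628234863281, 194.2044219970703), (74.2409439086914, 76.72238159179688), 84.09136962890625) [0.45739988 0.0357993  0.164     ]
yel [275.8535503  204.55473373] [270 164  13  72 676] [0.45881862 0.03140401 0.182     ]
[[269.00366 234.86496]
 [270.92627 163.72772]
 [282.86353 164.05035]
 [280.94092 235.18759]]
```

View pics/d.png

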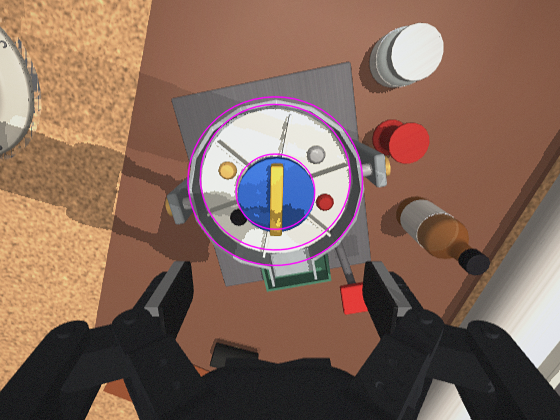

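```bash
python3 -m handwheel '[[[0,1,20],0,0.6],[[0,1,20],0,0.6],[[0,1,20],0,0.6],[[0,1,20],0,0.6],[[0,0,14],0,0.6],[[0,0,9],0,0.6],[[0,0,4],0,0.6],[[0,0,0],0,0.6]]' 60
python3 -c "
from h import *
plan([.457,.0365,.171],np.radians(18.6),1)
im=robot.snapshot('wrist')[:,:,::-1]; cv2.imwrite('pics/e.png',im)"
```

```text
clock: 4.6
position: [0.4595, 0.0352, 0.1709]
tool_rot: [0.987, 0.162, 0.007, 0.002]
ft_force: [-0.5, 0.0, 0.5]
gripper_width: 0.603
pos [0.4595 0.0352 0.1709] yaw 18.7 d [-0.0025  0.0013  0.0001] turn 0.001 clock 4.6
[[np.float64(-1.9), np.float64(-2.0), np.float64(-0.1)], np.float64(0.001)]
```

View pics/e.png

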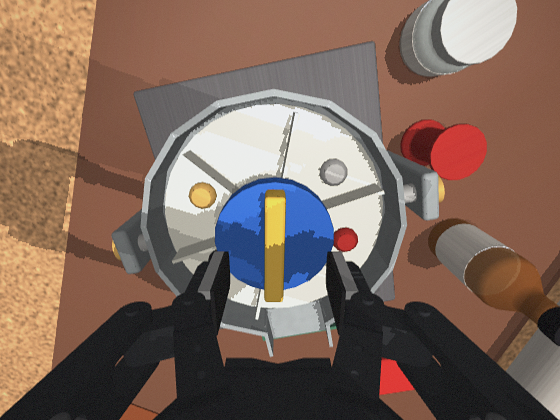

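```bash
python3 -m handwheel '[[[-2,-2,0],0,0.4],[[0,0,0],0,0],[[0,0,0],0,0],[[0,0,0],0,0],[[0,0,0],0,0],[[0,0,0],0,0],[[0,0,0],0,0],[[0,0,0],0,0]]' 60
python3 -c "
from h import *
im=robot.snapshot('wrist')[:,:,::-1]; cv2.imwrite('pics/f.png',im);plan([.457,.0365,.171],np.radians(18.6),1);print(robot.sense()['moment'],robot.sense()['qpos'])"
```

```text
clock: 5.45
position: [0.4582, 0.0367, 0.1748]
tool_rot: [0.987, 0.162, 0.01, 0.002]
ft_force: [0.2, -0.5, -0.9]
gripper_width: 0.003
pos [0.4582 0.0367 0.1748] yaw 18.7 d [-0.0012 -0.0002 -0.0038] turn 0.002 clock 5.5
[[np.float64(-1.2), np.float64(-0.2), np.float64(3.8)], np.float64(0.002)]
[ 0.02512708  0.02825589 -0.01374169] [ 7.17499272e-03 -3.13143854e-01  1.66002669e+00 -1.52401635e-03
  1.77520209e+00 -3.19416485e-01]
```

View pics/f.png

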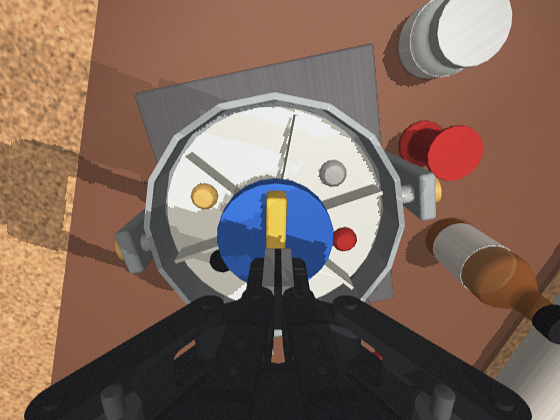

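```bash
python3 - <<'E'
from h import *
st=robot.sense();C=cam("wrist",st)
print("tcp",proj(C,st["position"]),"wing ends",[proj(C,[.457+s*.035*np.cos(np.radians(108.6)),.0365+s*.035*np.sin(np.radians(108.6)),.182]) for s in(-1,1)])
im=robot.snapshot('side')[:,:,::-1]; cv2.imwrite('pics/g.png',cv2.resize(im[150:340,100:360],None,fx=3,fy=3,interpolation=2))
im=robot.snapshot('scene')[:,:,::-1]; cv2.imwrite('pics/g2.png',cv2.resize(im[100:290,80:340],None,fx=3,fy=3,interpolation=2))
E
```

```text
tcp [276.87450232 242.6614881 ] wing ends [array([275.0748396 , 296.95788713]), array([275.04097143, 192.13935909])]
```

View pics/g.png

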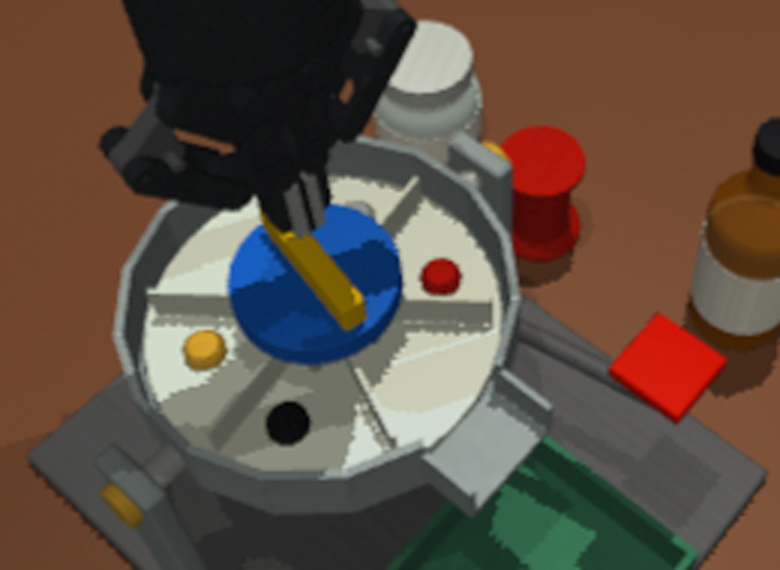

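View pics/g2.png

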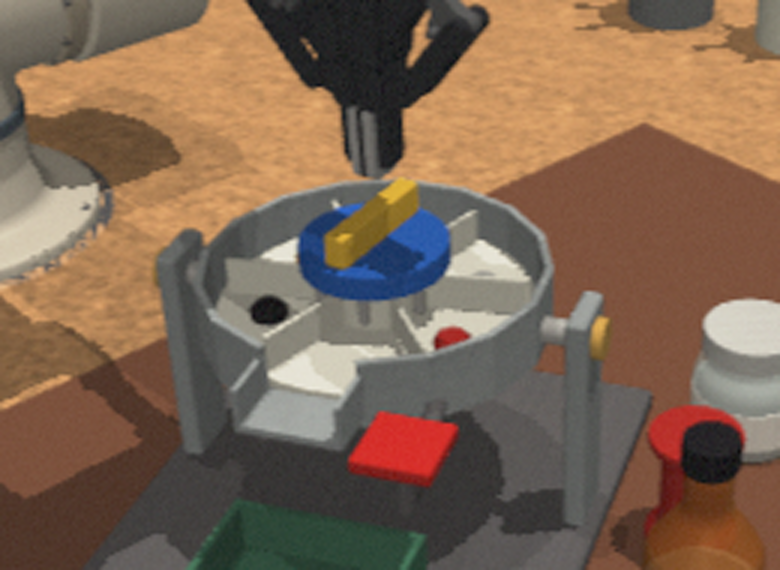

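```bash
python3 - <<'E'
from h import *
a,b=cam("side"),cam("scene")
P=lambda C:C[0]@np.c_[C[1],C[2]]
def tri(u,v):
    X=cv2.triangulatePoints(P(a),P(b),np.array(u,float).reshape(2,1),np.array(v,float).reshape(2,1)); X=X[:3,0]/X[3]
    return X.round(4),(proj(a,X)-u).round(1),(proj(b,X)-v).round(1)
st=robot.sense();p=st["position"]; print(p, "tcp proj",proj(a,p),proj(b,p))
print("tip",tri((204,227),(203.3,159.3)))
print("wing far",tri((100+275/3,150+207/3),(80+398/3,100+184/3)))
print("wing near",tri((100+355/3,150+295/3),(80+338/3,100+238/3)))
print("paddle",tri((322.2,271.3),(214.2,248.7)))
print("red stud",tri((246.4,241.5),(80+405/2.7,140+195/2.7)))
print("black stud",tri((195.5,290.5),(170,203.5)))
print("plate corner R", tri((100+765/3,170+412/3),(80+445/2.7,140+590/2.7)))
E
```

```text
[0.45817779 0.03676716 0.17477594] tcp proj [203.11782242 232.94601   ] [205.74331591 171.28528834]
tip (array([0.4607, 0.0309, 0.198 ]), array([-0.1, -1. ]), array([-0.4,  0.4]))
wing far (array([0.4489, 0.0589, 0.1805]), array([0. , 0.6]), array([ 0.2, -0.2]))
wing near (array([0.4702, 0.0032, 0.1795]), array([0. , 0.5]), array([ 0.2, -0.2]))
paddle (array([ 0.591 , -0.0588,  0.1508]), array([-0. , -0.2]), array([-0.1,  0.1]))
red stud (array([0.5155, 0.0334, 0.1285]), array([-0. , -0.5]), array([-0.2,  0.2]))
black stud (array([ 0.4279, -0.0137,  0.1243]), array([-0.1, -0.7]), array([-0.3,  0.2]))
plate corner R (array([ 0.6593, -0.0705,  0.0065]), array([-0. , -0.2]), array([-0.1,  0.1]))
```

```bash
python3 - <<'E'
from h import *
st=robot.sense();C=cam("wrist",st);M=R.from_quat(st["tool_rot"]).as_matrix()
for dz in(0,-.01,-.02,-.03): print(dz,proj(C,st["position"]+M@[0,0,dz]), proj(C,st["position"]+M@[0,.011,dz]),proj(C,st["position"]+M@[0,-.011,dz]))
print(M)
im=cv2.imread('pics/f.png'); cv2.imwrite('pics/f2.png',cv2.resize(im[170:330,180:380],None,fx=3.5,fy=3.5,interpolation=2))
E
```

```text
0 [276.87449948 242.66147955] [276.87422065 258.32291208] [276.87478909 226.39441223]
-0.01 [276.84089165 250.22200781] [276.84125667 266.55817747] [276.84051174 233.21956537]
-0.02 [276.80347765 258.63878313] [276.80463664 275.706818  ] [276.80226867 240.83435722]
-0.03 [276.7615721  268.06599454] [276.76371661 285.92970896] [276.75932938 249.38423808]
[[ 0.94705672  0.32047453  0.01948466]
 [ 0.32055996 -0.94722727 -0.0013477 ]
 [ 0.0180245   0.00752235 -0.99980925]]
```

View pics/f2.png

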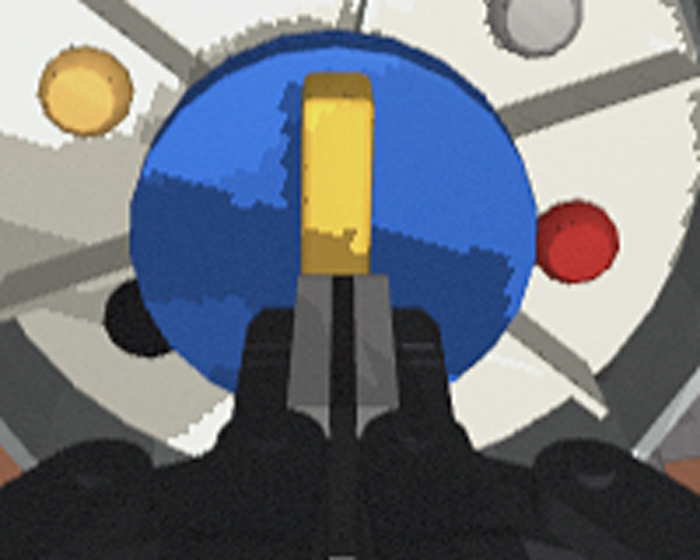

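The scene view shows the shut fingertips floating about 16 mm above the wing. Triangulated, they are at z≈0.198, while the reported TCP is 0.175. So the real tips end about 24 mm short of the reported TCP. I'll reopen, go lower and watch.

```bash
python3 -m handwheel '[[[-1,0,0],0,0.5],[[0,0,0],0,0.5],[[0,0,0],0,0.5],[[0,0,6],0,0.5],[[0,0,6],0,0.5],[[0,0,6],0,0.5],[[0,0,5],0,0.5],[[0,0,0],0,0.5]]' 60
python3 -c "
from h import *
plan([.457,.0365,.147],np.radians(18.6),1)
im=robot.snapshot('side')[:,:,::-1]; cv2.imwrite('pics/i.png',cv2.resize(im[150:340,100:360],None,fx=3,fy=3,interpolation=2))
im=robot.snapshot('scene')[:,:,::-1]; cv2.imwrite('pics/i2.png',cv2.resize(im[100:290,80:340],None,fx=3,fy=3,interpolation=2))
"
```

```text
clock: 6.4
position: [0.4572, 0.0363, 0.1488]
tool_rot: [0.987, 0.162, 0.009, 0.002]
ft_force: [0.5, -0.1, -0.6]
gripper_width: 0.499
pos [0.4572 0.0363 0.1488] yaw 18.7 d [-0.0002  0.0002 -0.0018] turn 0.002 clock 6.4
[[np.float64(-0.2), np.float64(-0.2), np.float64(1.8)], np.float64(0.002)]
```

View pics/i.png

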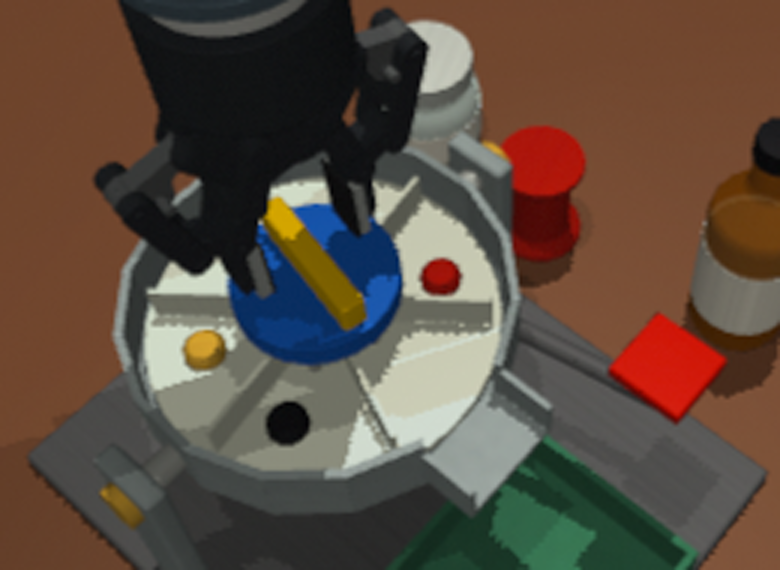

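View pics/i2.png

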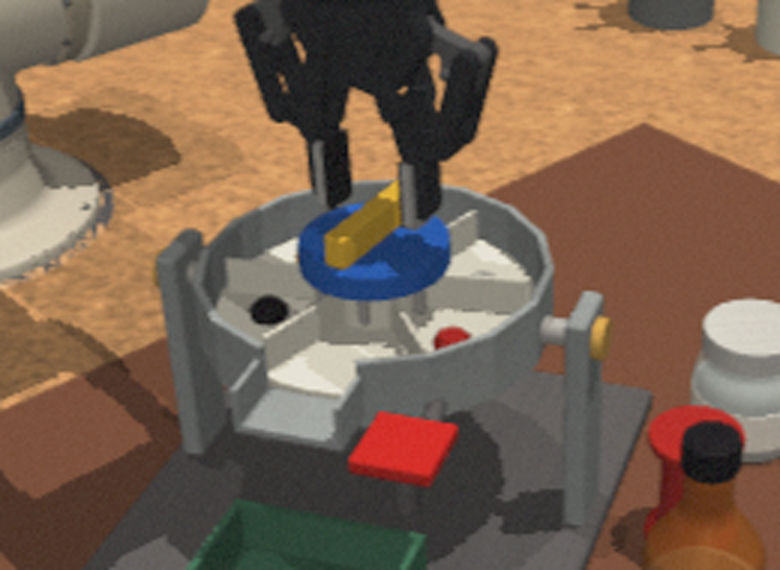

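```bash
python3 -m handwheel '[[[0,0,3],0,0.5],[[0,0,0],0,0],[[0,0,0],0,0],[[0,0,0],0,0],[[0,0,0],0,0],[[0,0,0],0,0],[[0,0,0],0,0],[[0,0,0],0,0]]' 60
python3 -c "
from h import *
plan([.457,.0365,.145],np.radians(18.6),1);print(robot.sense()['moment'],robot.sense()['ft_force'],robot.sense()['qpos'])
im=robot.snapshot('side')[:,:,::-1]; cv2.imwrite('pics/j.png',cv2.resize(im[150:340,100:360],None,fx=3,fy=3,interpolation=2))
im=robot.snapshot('wrist')[:,:,::-1]; cv2.imwrite('pics/j2.png',im)
"
```

```text
clock: 7.3
position: [0.4575, 0.0362, 0.1475]
tool_rot: [0.987, 0.162, 0.01, 0.002]
ft_force: [-0.0, -0.4, -0.4]
gripper_width: 0.116
pos [0.4575 0.0362 0.1475] yaw 18.7 d [-0.0005  0.0003 -0.0025] turn 0.001 clock 7.3
[[np.float64(-0.4), np.float64(-0.5), np.float64(2.5)], np.float64(0.001)]
[-0.00965768  0.18985381  0.0192082 ] [-0.04905583 -0.43068681 -0.40715195] [ 0.00619054 -0.31731444  1.71156255 -0.00185284  1.72781297 -0.32017001]
```

View pics/j.png

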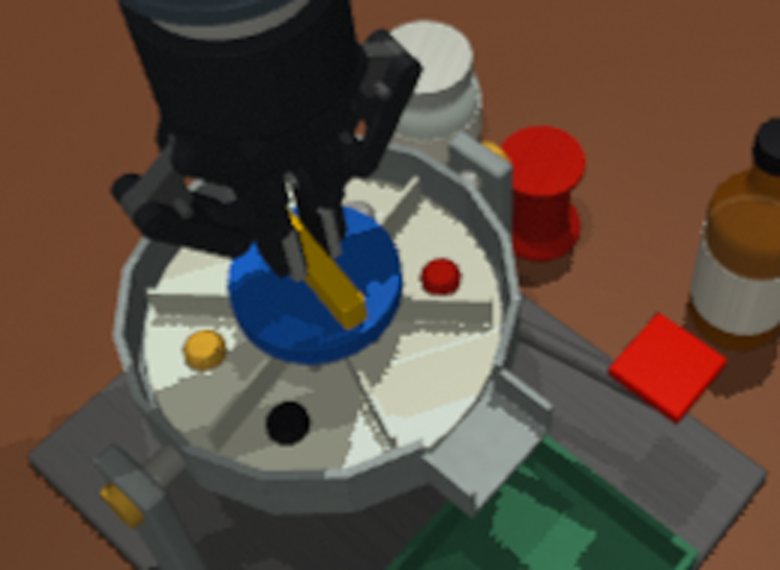

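View pics/j2.png

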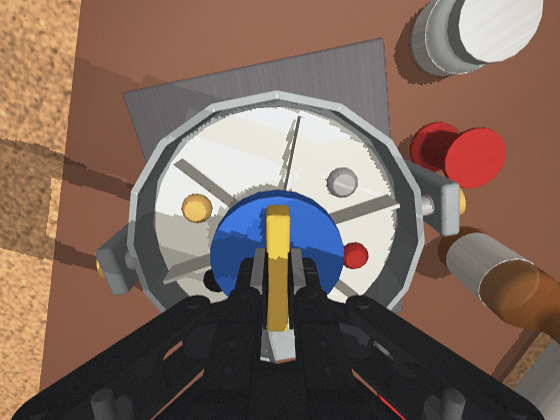

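```bash
python3 -m handwheel '[[[0,0,0],0.149,0],[[0,0,0],0.149,0],[[0,0,0],0.149,0],[[0,0,0],0.149,0],[[0,0,0],0.149,0],[[0,0,0],0.149,0],[[0,0,0],0.149,0],[[0,0,0],0.149,0]]' 60
python3 -c "
from h import *
plan([.457,.0365,.145],np.radians(18.6),1);print(robot.sense()['moment'],robot.sense()['ft_force'],robot.sense()['qpos'])
im=robot.snapshot('side')[:,:,::-1]; cv2.imwrite('pics/k.png',cv2.resize(im[150:340,100:360],None,fx=3,fy=3,interpolation=2))
"
```

```text
clock: 8.2
position: [0.4617, 0.0347, 0.1475]
tool_rot: [0.905, -0.426, 0.014, -0.004]
ft_force: [1.2, -2.7, 0.3]
gripper_width: 0.117
pos [0.4617 0.0347 0.1475] yaw -50.4 d [-0.0047  0.0018 -0.0025] turn -1.204 clock 8.2
[[np.float64(-4.3), np.float64(2.5), np.float64(2.5)], np.float64(-1.204)]
[-0.4807919   0.09195903 -0.00265546] [ 1.16355386 -2.66003422  0.29984814] [ 0.00546352 -0.31540604  1.71013668 -0.00495279  1.71797415  0.88403978]
```

View pics/k.png

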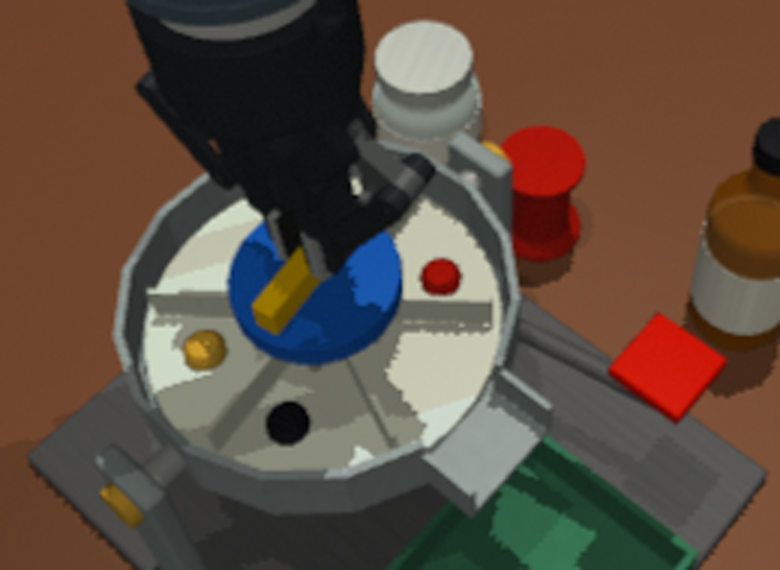

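```bash
python3 -m handwheel '[[[-1,1,3],0,0],[[-1,0,3],0,0],[[0,0,2],0,0],[[0,0,1],0,0],[[0,0,0],0,0],[[0,0,0],0,0],[[0,0,0],0,0],[[0,0,0],0,0]]' 90
python3 -c "
from h import *
plan([.457,.0365,.1395],np.radians(18.6),1);print(robot.sense()['moment'],robot.sense()['ft_force'])
im=robot.snapshot('side')[:,:,::-1]; cv2.imwrite('pics/l.png',cv2.resize(im[150:340,100:360],None,fx=3,fy=3,interpolation=2))
"
```

```text
clock: 9.05
position: [0.4619, 0.0348, 0.1458]
tool_rot: [0.909, -0.417, 0.02, -0.005]
ft_force: [-0.4, -1.2, 5.0]
gripper_width: 0.102
pos [0.4619 0.0348 0.1458] yaw -49.3 d [-0.0049  0.0017 -0.0063] turn -1.185 clock 9.05
[[np.float64(-4.5), np.float64(2.6), np.float64(6.3)], np.float64(-1.185)]
[-0.22233689  0.45476583 -0.0145136 ] [-0.39239072 -1.23684716  5.02544791]
```

View pics/l.png

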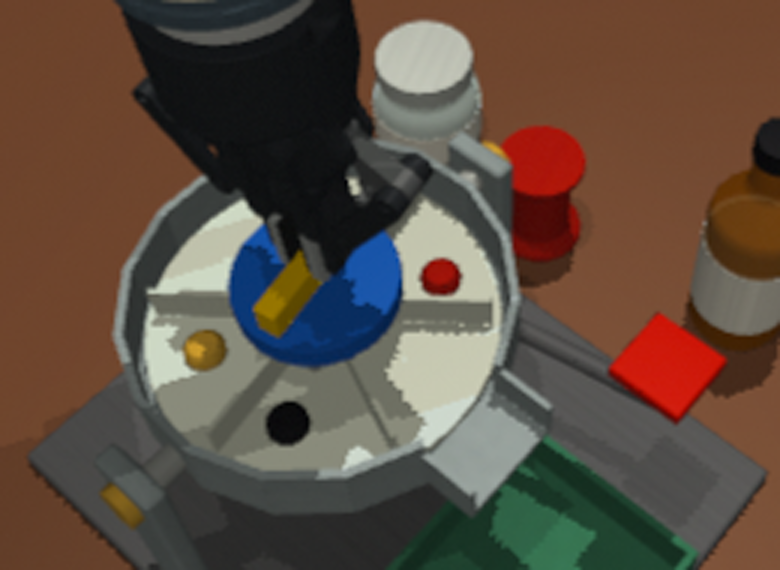

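```bash
python3 -m handwheel '[[[-1,0,3],0,0],[[-1,0,3],0,0],[[0,0,3],0,0],[[0,0,3],0,0],[[0,0,3],0,0],[[0,0,3],0,0],[[0,0,3],0,0],[[0,0,3],0,0]]' 90
python3 -c "
from h import *
plan([.457,.0365,.1395],np.radians(18.6),1);print(robot.sense()['moment'],robot.sense()['ft_force'])
im=robot.snapshot('side')[:,:,::-1]; cv2.imwrite('pics/m.png',cv2.resize(im[150:340,100:360],None,fx=3,fy=3,interpolation=2))
"
```

```text
clock: 9.9
position: [0.4625, 0.0348, 0.1394]
tool_rot: [0.914, -0.404, 0.029, -0.007]
ft_force: [-6.7, -0.4, 14.4]
gripper_width: 0.104
pos [0.4625 0.0348 0.1394] yaw -47.8 d [-0.0055  0.0017  0.0001] turn -1.158 clock 9.9
[[np.float64(-5.0), np.float64(2.9), np.float64(-0.1)], np.float64(-1.158)]
[-0.31148651  1.45544017  0.00930134] [-6.67583323 -0.35340443 14.35692999]
```

View pics/m.png

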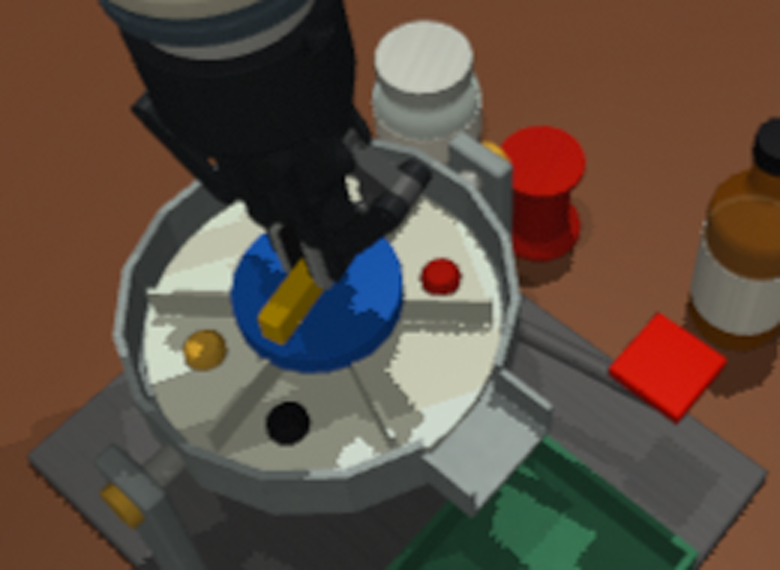

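```bash
python3 -m handwheel '[[[0,0,2],-0.149,0],[[0,0,2],-0.149,0],[[0,0,2],-0.149,0],[[0,0,2],-0.149,0],[[0,0,2],-0.149,0],[[0,0,2],-0.149,0],[[0,0,2],-0.149,0],[[0,0,2],-0.149,0]]' 90
python3 -c "
from h import *
plan([.457,.0365,.1395],np.radians(18.6),1);print(robot.sense()['moment'],robot.sense()['ft_force'])
im=robot.snapshot('side')[:,:,::-1]; cv2.imwrite('pics/n.png',cv2.resize(im[150:340,100:360],None,fx=3,fy=3,interpolation=2))
"
```

```text
clock: 10.75
position: [0.4584, 0.0361, 0.1394]
tool_rot: [0.982, 0.185, 0.029, 0.01]
ft_force: [-6.4, -1.1, 12.4]
gripper_width: 0.104
pos [0.4584 0.0361 0.1394] yaw 21.4 d [-0.0014  0.0004  0.0001] turn 0.049 clock 10.75
[[np.float64(-1.2), np.float64(-0.8), np.float64(-0.1)], np.float64(0.049)]
[-0.29229878  1.40142895 -0.14393711] [-6.36812676 -1.11676305 12.38291984]
```

View pics/n.png

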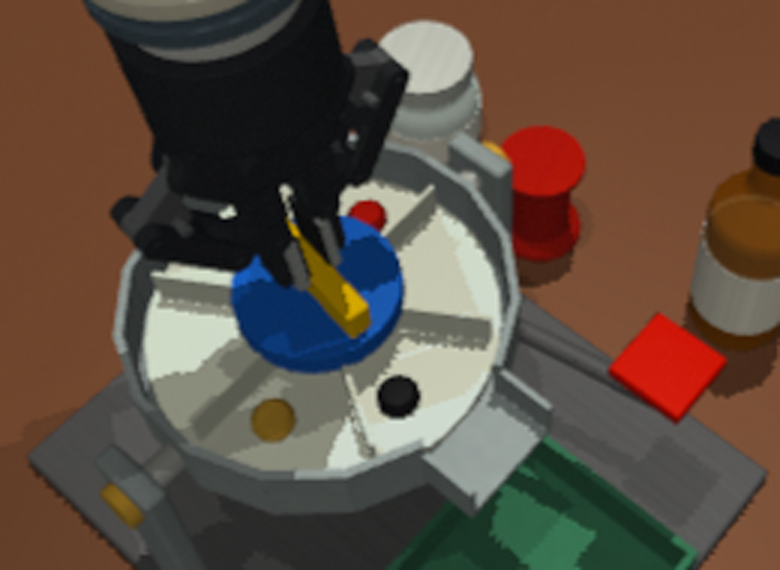

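```bash
python3 -m handwheel '[[[0,0,2],-0.149,0],[[0,0,2],-0.149,0],[[0,0,2],-0.149,0],[[0,0,2],-0.149,0],[[0,0,2],-0.149,0],[[0,0,2],-0.149,0],[[0,0,2],-0.12,0],[[0,0,2],0,0]]' 90
cat > ang.py <<'E'
from h import *
import sys
x,y,off=.4561,.0369,np.array([2.94,3.35])
st=robot.sense(); print(st["position"],np.degrees(yaw(st)),st["ft_force"],st["clock"])
im=robot.snapshot('side')[:,:,::-1].copy(); n=sys.argv[1]
h=cv2.cvtColor(im,cv2.COLOR_BGR2HSV); C=cam("side")
m=cv2.inRange(h,(12,120,60),(30,255,255)); nn,l,s,c=cv2.connectedComponentsWithStats(m)
for i in range(1,nn):
    if s[i][4]>60:
        P=onz(C,c[i]-off,.13); v=P[:2]-[x,y]; 
        if np.hypot(*v)<.12:print("gold",c[i],s[i][4],np.hypot(*v),(np.degrees(np.arctan2(v[1],v[0]))-299.4+180)%360-180)
if len(sys.argv)>2:
  t=np.radians(float(sys.argv[2])+299.4)
  for k in range(6):
    a=t+np.radians(30+60*k)
    p=[np.round((proj(C,[x+r*np.cos(a),y+r*np.sin(a),.145])+off)*8).astype(int) for r in(.045,.08)]
    cv2.line(im,p[0].tolist(),p[1].tolist(),(255,0,255),1,cv2.LINE_AA,3)
cv2.imwrite(f'pics/{n}.png',cv2.resize(im[150:340,100:360],None,fx=3,fy=3,interpolation=2))
E
python3 ang.py o 0
```

```text
clock: 11.6
position: [0.4556, 0.0332, 0.1394]
tool_rot: [0.762, 0.647, 0.021, 0.027]
ft_force: [-3.7, -0.9, 10.5]
gripper_width: 0.104
[0.45560766 0.03317572 0.13944478] 80.66130984201584 [-3.72202074 -0.85870121 10.48938308] 11.6
gold [218.81443299 237.78350515] 291 0.030102120605039973 106.2962353781013
gold [232.64       281.46666667] 150 0.05634021136215647 -9.091232517320236
```

View pics/o.png

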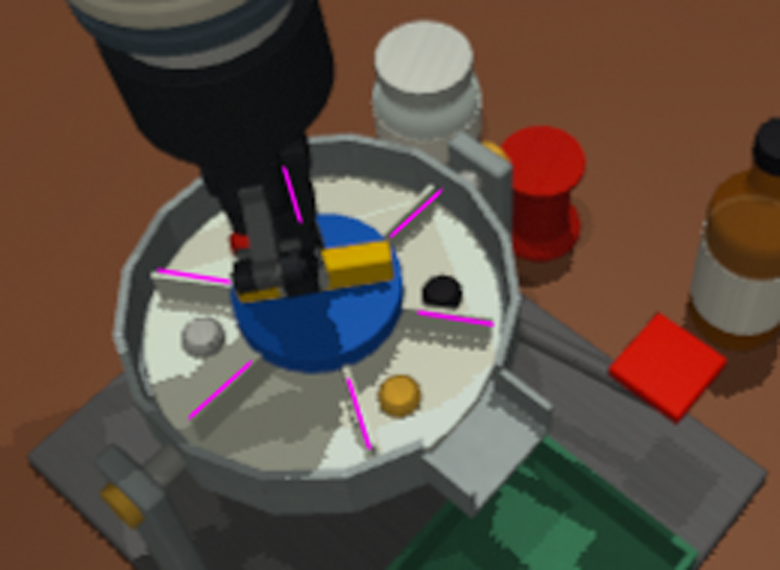

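```bash
python3 - <<'E'
from h import *
x,y,off=.4561,.0369,np.array([2.94,3.35]); C=cam("side")
im=cv2.imread("pics/a_side.png")
for d,col in((0,(255,0,255)),(9,(0,255,0))):
  for k in range(6):
    a=np.radians(d+299.4+30+60*k)
    p=[np.round((proj(C,[x+r*np.cos(a),y+r*np.sin(a),.145])+off)*8).astype(int) for r in(.045,.08)]
    cv2.line(im,p[0].tolist(),p[1].tolist(),col,1,cv2.LINE_AA,3)
a=np.radians(299.4); p=[np.round((proj(C,[x+r*np.cos(a),y+r*np.sin(a),.125])+off)*8).astype(int) for r in(.045,.116)]
cv2.line(im,p[0].tolist(),p[1].tolist(),(0,0,255),1,cv2.LINE_AA,3)
cv2.imwrite('pics/p.png',cv2.resize(im[150:340,100:360],None,fx=3,fy=3,interpolation=2))
E
```

```text
(no output)
```

View pics/p.png

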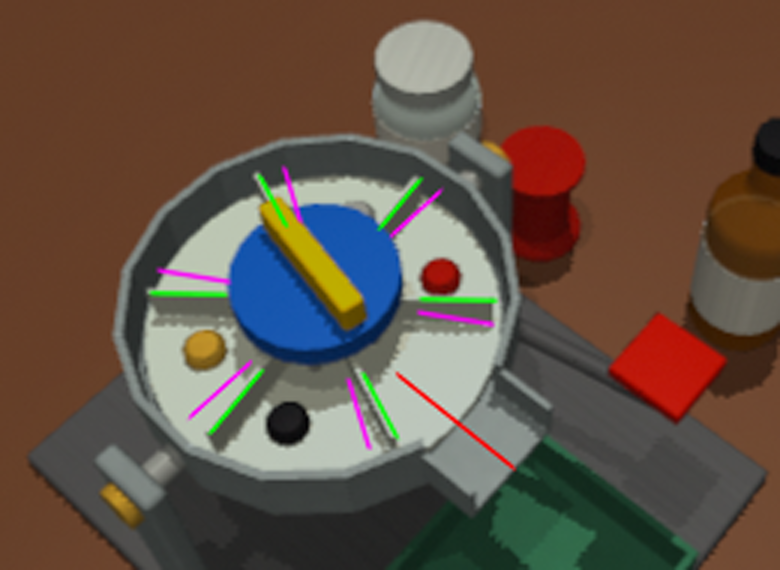

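```bash
python3 -m handwheel '[[[0,0,2],-0.04,0],[[0,0,2],-0.04,0],[[0,0,2],-0.02,0],[[0,0,2],0,0],[[0,0,1],0,0],[[0,0,0],0,0],[[0,0,0],0,0],[[0,0,0],0,0]]' 90
python3 ang.py q 5
```

```text
clock: 12.45
position: [0.4554, 0.0328, 0.143]
tool_rot: [0.719, 0.694, 0.023, 0.031]
ft_force: [-0.2, -1.1, 5.6]
gripper_width: 0.103
[0.45543028 0.03277    0.14302059] 87.99059919779596 [-0.20378335 -1.1497731   5.61701426] 12.45
gold [218.56206897 234.73793103] 290 0.03473982505015342 111.06618414442607
gold [183.57391304 245.53043478] 115 0.03980823096766357 -160.42950793093507
gold [236.04827586 278.6137931 ] 145 0.056249176384884296 -2.8488091050838875
```

View pics/q.png

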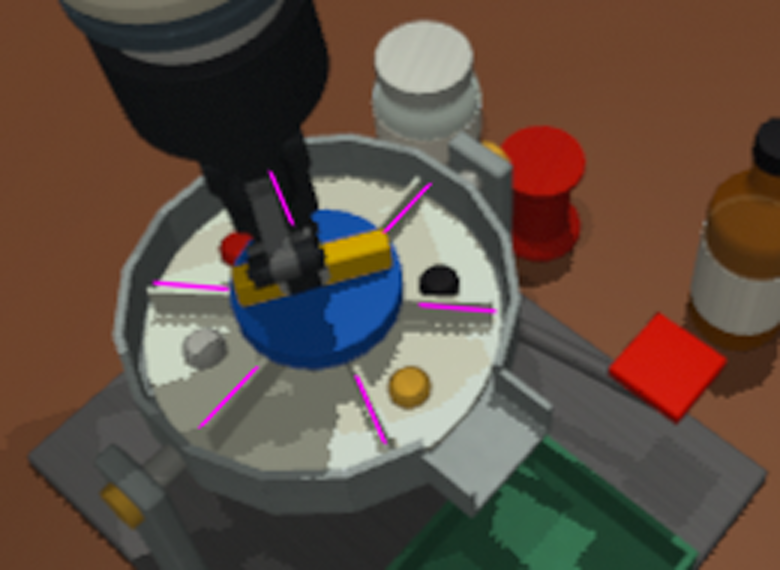

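```bash
python3 -m handwheel '[[[0,0,-2],0,0],[[0,0,-2],0,0],[[0,0,0],0,0.5],[[0,0,0],0,0.5],[[0,0,0],0,0.5],[[0,0,-10],0,0.5],[[0,0,-15],0,0.5],[[0,0,-20],0,0.5]]'
python3 -m handwheel '[[[0,0,-30],0,0],[[0,0,-20],0,0],[[0,0,0],0,0],[[0,0,0],0,0],[[0,0,0],0,0],[[0,0,0],0,0],[[0,0,0],0,0],[[0,0,0],0,0]]'
python3 ang.py r 6
python3 -c "
from h import *
plan([.590,-.058,.22],yaw(robot.sense()),4)
st=robot.sense();print(R.from_quat(st['tool_rot']).as_matrix().round(3))"
```

```text
clock: 13.3
position: [0.4492, 0.0343, 0.1905]
tool_rot: [0.714, 0.699, 0.02, 0.028]
ft_force: [0.9, -0.5, 0.6]
gripper_width: 0.5
clock: 14.1
position: [0.4455, 0.0353, 0.2469]
tool_rot: [0.714, 0.7, 0.022, 0.03]
ft_force: [-0.3, -0.3, -0.2]
gripper_width: 0.001
[0.44554927 0.03527855 0.24685406] 88.83896711056695 [-0.26031364 -0.31694487 -0.16700187] 14.1
gold [203.21097046 236.87623066] 711 0.03087456905658967 150.39646494048304
gold [236.04827586 278.6137931 ] 145 0.056249176384884296 -2.8488091050838875
pos [0.4456 0.0353 0.2468] yaw 88.8 d [ 0.1444 -0.0933 -0.0268] turn -0.0 clock 14.15
[[np.float64(-22.6), np.float64(36.6), np.float64(6.7)], np.float64(-0.0)]
[[np.float64(-22.6), np.float64(36.6), np.float64(6.7)], np.float64(-0.0)]
[[np.float64(-22.6), np.float64(36.6), np.float64(6.7)], np.float64(-0.0)]
[[np.float64(-22.6), np.float64(36.6), np.float64(6.7)], np.float64(-0.0)]
[[ 0.02   0.997  0.073]
 [ 1.    -0.019 -0.011]
 [-0.01   0.073 -0.997]]
```

View pics/r.png

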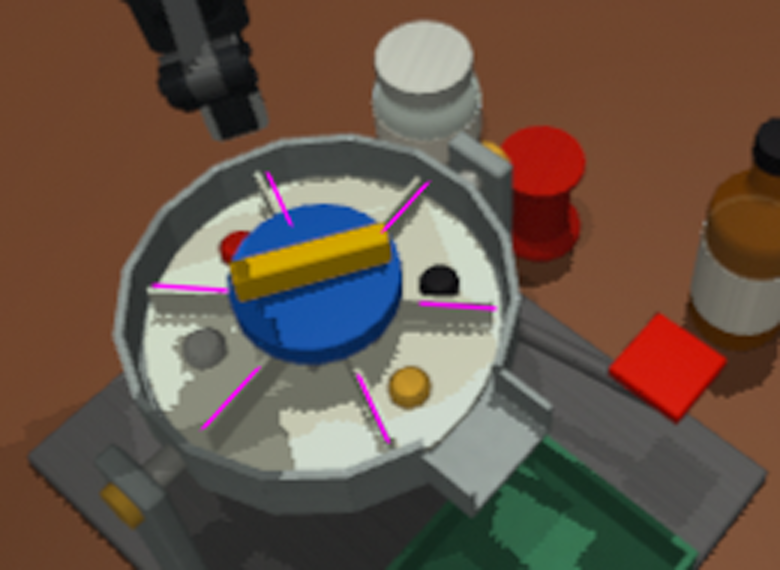

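```bash
cat >> h.py <<'E'
def tip(t,n):
    """tool-frame shift so that the fingertips (24 mm short of TCP) reach t, in n rows"""
    st=robot.sense(); M=R.from_quat(st["tool_rot"]).as_matrix(); now=st["position"]-.024*M[:,2]
    print("tip",now.round(4),"shift mm total",(M.T@(np.array(t)-now)*1000).round(1),"per row",(M.T@(np.array(t)-now)*1000/n).round(1),"F",st["ft_force"].round(1),st["clock"])
E
python3 -c "
from h import *
tip([.590,-.0575,.21],5)"
```

```text
tip [0.4438 0.0356 0.2707] shift mm total [-89.5 143.1  72.3] per row [-17.9  28.6  14.5] F [ 0.5 -0.1 -0.5] 14.15
```

```bash
python3 -m handwheel '[[[-18,29,4],0,0],[[-18,29,8],0,0],[[-18,29,16],0,0],[[-18,29,20],0,0],[[-18,29,22],0,0],[[0,0,0],0,0],[[0,0,0],0,0],[[0,0,0],0,0]]'
python3 -c "
from h import *
tip([.590,-.0575,.16],1)
im=robot.snapshot('side')[:,:,::-1]; cv2.imwrite('pics/s.png',cv2.resize(im[150:340,160:420],None,fx=3,fy=3,interpolation=2))
im=robot.snapshot('scene')[:,:,::-1]; cv2.imwrite('pics/s2.png',cv2.resize(im[100:290,80:340],None,fx=3,fy=3,interpolation=2))
"
```

```text
clock: 14.95
position: [0.5982, -0.0609, 0.1835]
tool_rot: [0.713, 0.7, 0.022, 0.028]
ft_force: [-0.6, -0.7, -0.1]
gripper_width: -0.001
tip [ 0.5965 -0.0607  0.2075] shift mm total [ 3.5 -9.9 46.9] per row [ 3.5 -9.9 46.9] F [-0.6 -0.7 -0.1] 14.95
```

View pics/s.png

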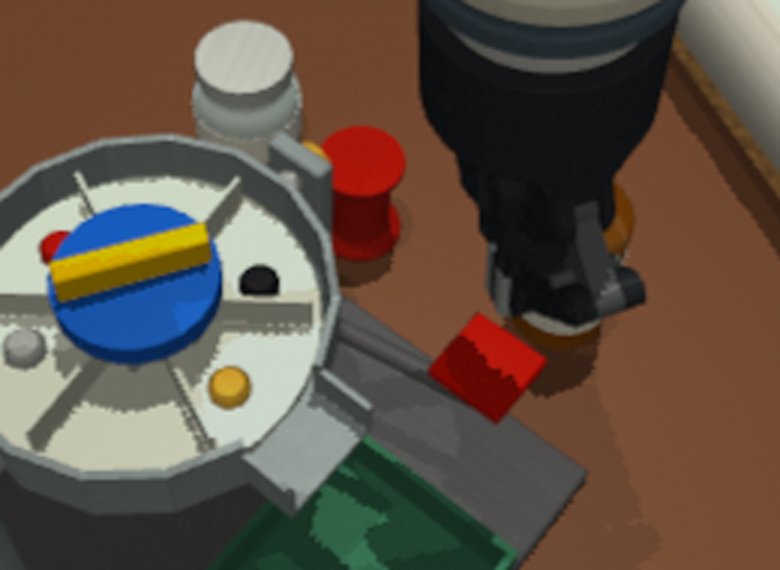

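View pics/s2.png

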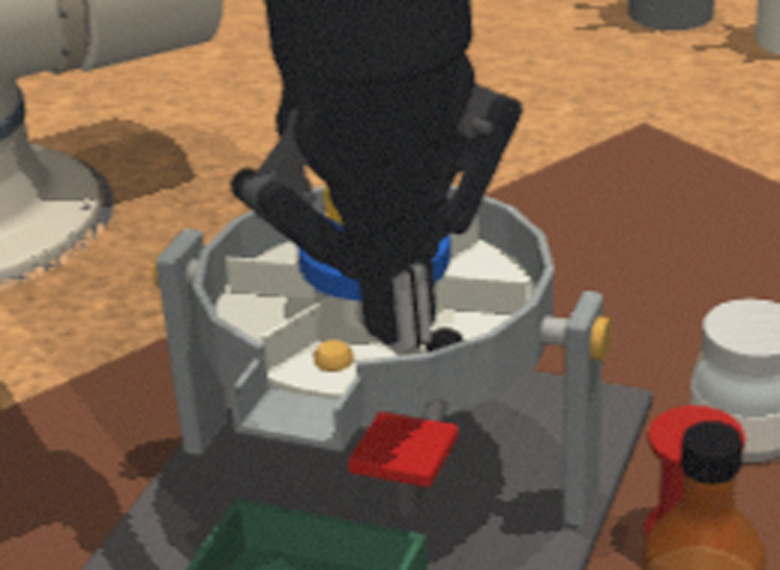

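```bash
python3 -m handwheel '[[[2,-5,5],0,0],[[2,-5,8],0,0],[[0,0,8],0,0],[[0,0,8],0,0],[[0,0,5],0,0],[[0,0,0],0,0],[[0,0,0],0,0],[[0,0,0],0,0]]'
python3 -c "
from h import *
tip([.590,-.0575,.155],1)
im=robot.snapshot('side')[:,:,::-1]; cv2.imwrite('pics/t.png',cv2.resize(im[150:340,160:420],None,fx=3,fy=3,interpolation=2))
im=robot.snapshot('scene')[:,:,::-1]; cv2.imwrite('pics/t2.png',cv2.resize(im[100:290,80:340],None,fx=3,fy=3,interpolation=2))
"
```

```text
clock: 15.85
position: [0.5895, -0.0548, 0.1506]
tool_rot: [0.712, 0.701, 0.024, 0.031]
ft_force: [0.8, 0.1, 0.3]
gripper_width: 0.004
tip [ 0.5877 -0.0545  0.1745] shift mm total [-2.8  0.8 19.7] per row [-2.8  0.8 19.7] F [0.8 0.1 0.3] 15.85
```

View pics/t.png

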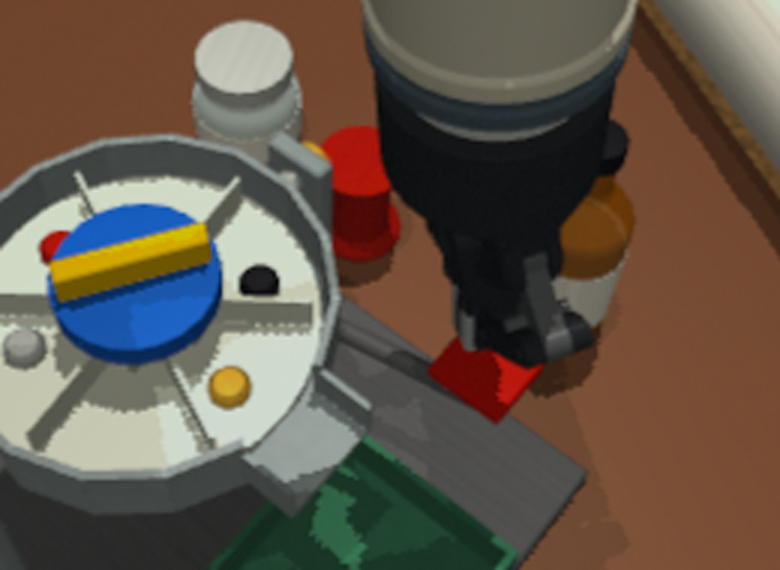

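View pics/t2.png

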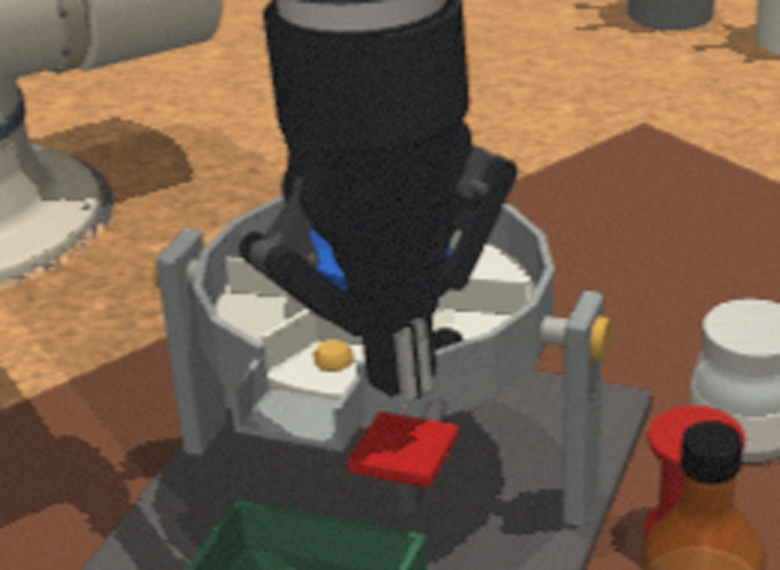

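```bash
python3 -m handwheel '[[[-1.5,-0.5,10],0,0],[[-1,-0.5,10],0,0],[[0,-1,11],0,0],[[0,-1,11],0,0],[[0,-1,11],0,0],[[0.5,-1,11],0,0],[[0.5,-1,11],0,0],[[0.5,-1,11],0,0]]'
python3 -c "
from h import *
tip([.586,-.0505,.068],1)
im=robot.snapshot('side')[:,:,::-1]; cv2.imwrite('pics/u.png',cv2.resize(im[150:340,160:420],None,fx=3,fy=3,interpolation=2))
im=robot.snapshot('scene')[:,:,::-1]; cv2.imwrite('pics/u2.png',cv2.resize(im[100:290,80:340],None,fx=3,fy=3,interpolation=2))
"
```

```text
clock: 16.75
position: [0.5945, -0.0601, 0.0685]
tool_rot: [0.712, 0.7, 0.029, 0.039]
ft_force: [-1.3, 0.8, 7.8]
gripper_width: 0.003
tip [ 0.5922 -0.0597  0.0924] shift mm total [ 9.5 -8.6 23.5] per row [ 9.5 -8.6 23.5] F [-1.3  0.8  7.8] 16.75
```

View pics/u.png

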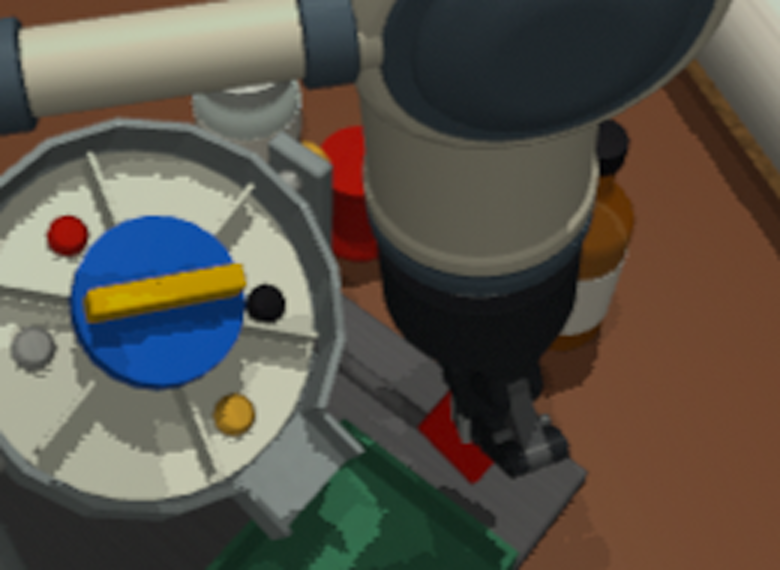

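View pics/u2.png

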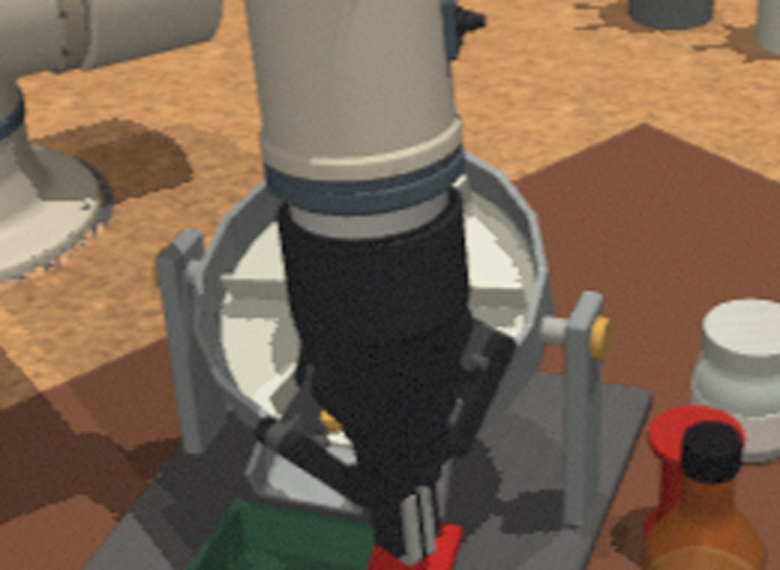

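```bash
python3 -m handwheel '[[[1,-1.5,10],0,0],[[1,-1.5,10],0,0],[[1,-1,9],0,0],[[0,-0.5,6],0,0],[[0,-0.3,4],0,0],[[0,-0.3,4],0,0],[[0,-0.3,4],0,0],[[0,-0.3,4],0,0]]'
python3 -c "
from h import *
tip([.586,-.0505,.068],1)
im=robot.snapshot('side')[:,:,::-1]; cv2.imwrite('pics/v.png',cv2.resize(im[150:340,160:420],None,fx=3,fy=3,interpolation=2))
im=robot.snapshot('scene')[:,:,::-1]; cv2.imwrite('pics/v2.png',cv2.resize(im[100:350,80:340],None,fx=2.3,fy=2.3,interpolation=2))
"
```

```text
clock: 17.65
position: [0.6066, -0.0631, 0.0365]
tool_rot: [0.712, 0.699, 0.038, 0.056]
ft_force: [-1.6, -2.0, 10.3]
gripper_width: -0.002
tip [ 0.6035 -0.0624  0.0602] shift mm total [ 11.4 -16.5 -10.3] per row [ 11.4 -16.5 -10.3] F [-1.6 -2.  10.3] 17.65
```

View pics/v.png

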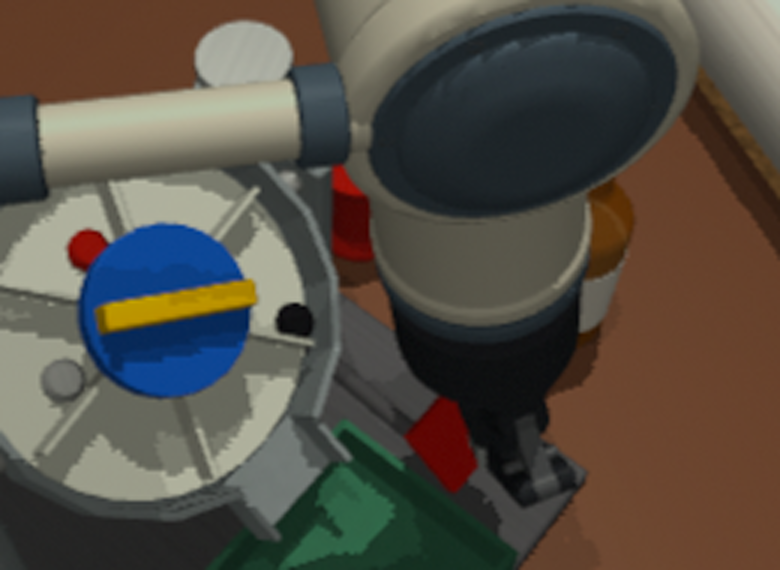

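View pics/v2.png

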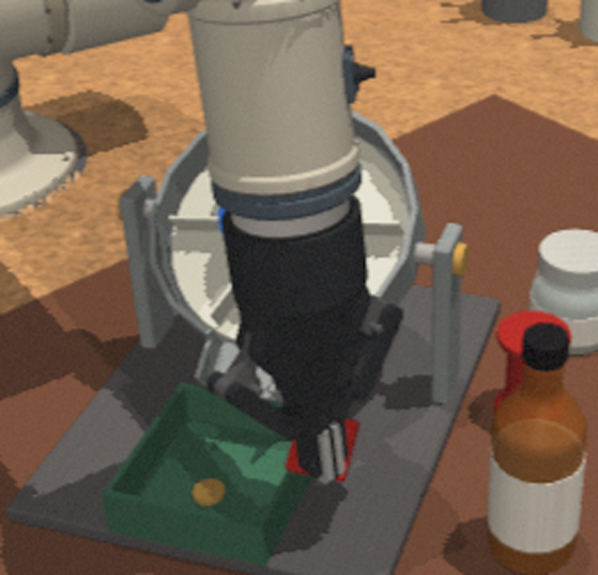

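The brass stud is lying in the green tray, at (208,490) in the zoomed scene view. I'll let the carousel rise smoothly with the fingers.

```bash
python3 -m handwheel '[[[0,-0.5,-5],0,0],[[0,-0.5,-8],0,0],[[0,0,-10],0,0],[[0,0,-10],0,0],[[0,0,-10],0,0],[[0,0,-10],0,0],[[0,0,-10],0,0],[[0,0,-10],0,0]]'
python3 -m handwheel '[[[0,0,-10],0,0],[[0,0,-10],0,0],[[0,0,-15],0,0],[[0,0,-25],0,0],[[0,0,-30],0,0],[[0,0,-30],0,0],[[0,0,0],0,0],[[0,0,0],0,0]]'
python3 -c "
from h import *
tip([.586,-.0505,.068],1)
im=robot.snapshot('side')[:,:,::-1]; cv2.imwrite('pics/w.png',cv2.resize(im[150:410,100:360],None,fx=2.3,fy=2.3,interpolation=2))
im=robot.snapshot('scene')[:,:,::-1]; cv2.imwrite('pics/w2.png',cv2.resize(im[100:350,80:340],None,fx=2.3,fy=2.3,interpolation=2))
"
```

```text
clock: 18.55
position: [0.6066, -0.0708, 0.122]
tool_rot: [0.713, 0.696, 0.045, 0.075]
ft_force: [2.6, 1.5, 4.1]
gripper_width: 0.001
clock: 19.35
position: [0.5796, -0.064, 0.2403]
tool_rot: [0.713, 0.697, 0.038, 0.067]
ft_force: [-0.2, -0.2, -0.5]
gripper_width: -0.002
tip [ 0.576 -0.063  0.264] shift mm total [ 20.4 -19.5 194.7] per row [ 20.4 -19.5 194.7] F [-0.2 -0.2 -0.5] 19.35
```

View pics/w.png

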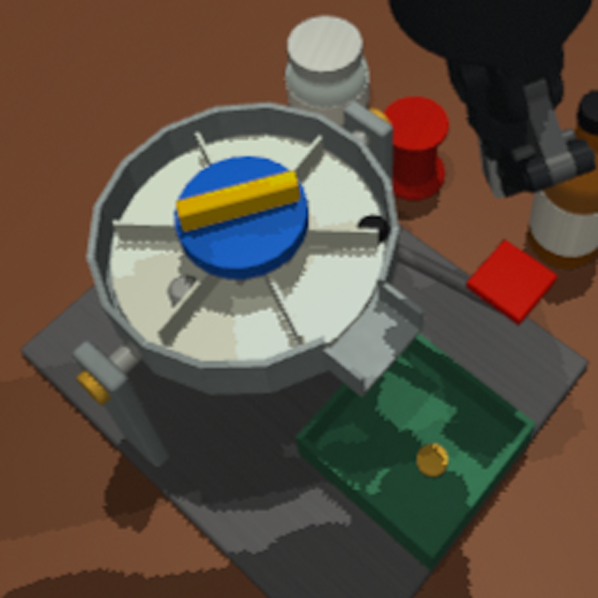

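View pics/w2.png

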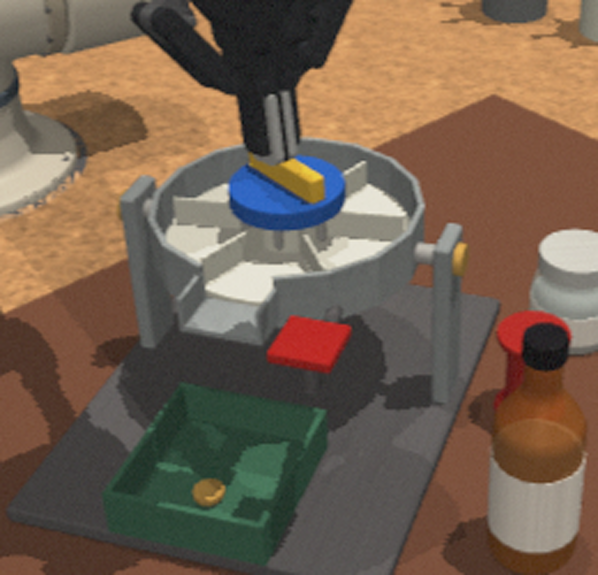

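```bash
python3 -m handwheel '[[[0,0,-10],0,0],[[0,0,0],0,0],[[0,0,0],0,0],[[0,0,0],0,0],[[0,0,0],0,0],[[0,0,0],0,0],[[0,0,0],0,0],[[0,0,0],0,0]]'
python3 - <<'E'
from h import *
old={n:cv2.imread(f"pics/a_{n}.png") for n in("scene","side")}
for n in old:
    im=robot.snapshot(n)
    for k in("cement_c","spool_c","polish_c"):
        for d in robot.trace(n,k)[:1]: print(n,k,round(d["p"],2),np.round(d["rect"]),np.round(cen(d["mask"])))
    cv2.imwrite(f"pics/y_{n}.png",im[:,:,::-1])
cv2.imwrite("pics/y_w.png",robot.snapshot("wrist")[:,:,::-1])
print(robot.sense()["ft_force"],robot.sense()["clock"])
E
```

```text
clock: 20.25
position: [0.5768, -0.0634, 0.2455]
tool_rot: [0.713, 0.697, 0.036, 0.064]
ft_force: [-0.4, 0.3, -0.2]
gripper_width: 0.004
scene cement_c 0.77 [293. 242. 336. 351.] [314. 300.]
scene spool_c 0.95 [296. 234. 331. 275.] [306. 250.]
scene polish_c 0.63 [308. 199. 353. 254.] [332. 224.]
side cement_c 0.74 [330. 189. 372. 264.] [352. 233.]
side spool_c 0.75 [269. 190. 297. 239.] [281. 214.]
side polish_c 0.87 [225. 155. 259. 204.] [241. 179.]
[-0.80026673  1.0314864   0.16900463] 20.7
```

View pics/y_w.png

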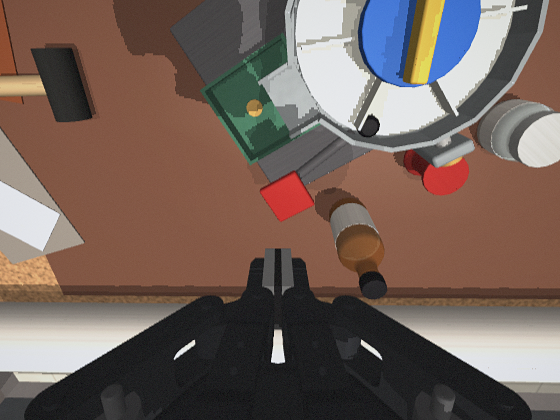

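View pics/y_side.png

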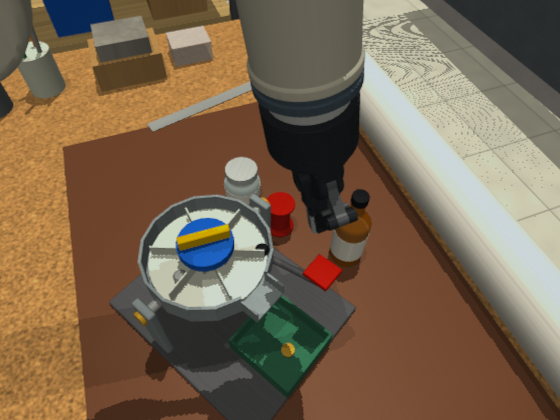

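```bash
python3 -c "
from bench import robot
print(robot.close_job(), robot.sense()['clock'])"
```

```text
the job is handed in; nothing more can be done
the job is handed in; nothing more can be done
```

The brass stud is in the green tray and the job is handed in at about 21 s on the clock, with no verdict reported back.

**What I did:** I gripped the cap's yellow wing and turned it back about 69° with the cap up. Then I pressed the cap fully down and turned the wheel about 117° until the brass stud was within about 3° of the spout, with the carousel level. I let go and pressed the red paddle with the shut fingers. The stud slid out, and I let the carousel rise back to level.

**Last checks that passed:**
- The brass stud lies in the tray in all three views.
- The carousel is level, the cap is up, and the gripper is clear with no force on it.
- The bottle, spool and jar are within a pixel or two of where they started.
- The highest force I read at the wrist was about 16 N.

**What failed or disagreed:**
- **First grasp:** it closed above the wing without touching anything. The real fingertips ended about 24 mm short of the reported tool point, so I corrected for that.
- **Tool tilt:** the tool drifted to a few degrees of tilt while pressing. At full tip the fingers were near the edge of the paddle, but they stayed on it.
- **Red stud:** black and steel were visible inside the carousel at the end. Red was hidden, most likely under the cap. I last saw it inside the wheel at full tip, and nothing red lies outside, but I could not confirm it in the final pictures.

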